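# Racking tested plug-in modules in slot order

## Robot

A 6-joint arm with a two-finger parallel gripper is mounted at the origin on the work surface. World frame = base frame: x ahead of the robot, y to its left, z up, the work surface at z = 0. Lengths are in m, angles in rad, forces in N, time in s.
With the tool pointing down it reaches from about 0.325 to 0.9 m from the base axis. Payload 6.1 kg.
Tool frame: the origin (TCP) lies midway between the tips of the shut fingers; the grasp point (between the pads) lies behind it (env.grasp_offset is the z of the grasp point in the tool frame, in m); z points along the fingers, y is the direction in which the jaws open and shut (so a half turn about z gives the same grasp; the last joint's range is limited). The gripper opens to 87 mm and grips with 3 to 60 N. Pads are 19 mm wide; open, the fingers measure 117 mm over their backs; the gripper's body (75 mm by 190 mm) begins 51 mm behind the grasp point.
Start: joints at [0.987, 0.22, 1.526, -0, 1.395, -0.126], TCP at [0.276, 0.561, 0.223] pointing down, gripper open.
Joint ranges: [-2.98, 2.98], [-0.91, 2.08], [0.09, 2.57], [-1.24, 4.39], [0.2, 2.65], [-2.68, 2.68]. Speed limits (rad/s): [2.57, 2.57, 3.01, 3.14, 3.14, 3.14].

## Interface

Orientations are given as a unit quaternion [x, y, z, w].
In Python, from rig import env gives the robot as it stands.
- The arm moves only by the tool step_arm, never from a script. Its argument "plan" is a list of rows, each an object of numbers: "dx", "dy", "dz": the shift along the tool's x, y, z scaled (see below); "wx", "wy", "wz": the turn, a rotation vector about the tool's x, y, z scaled (see below); "grip": the finger opening in mm, from 0 to 87. In form: [{"dx": .., "dy": .., "dz": .., "wx": .., "wy": .., "wz": .., "grip": ..}, ...]. A call has 1 to 12 rows; each row is the pose to reach, as a shift and turn from the pose commanded when the call began, along the tool's axes at that moment; what a row does not reach only later rows make up. The controller multiplies each number of a shift by 250 mm and each number of a turn by 90 degrees. A row lasts 1/8 s, in which the tool goes at most 62.5 mm and 10.7 degrees, less where a joint would pass 70% of its speed; a pose out of reach is approached as far as the arm can. A call with a number of a shift or a turn outside -1 to 1 is refused whole. A call with a gripper value outside its range is refused whole. The fingers move at their own pace and stop on an object; "grip_force" is the grip in N (left out, the last holds). Time passes only in rows, so rows that repeat a pose let the fingers close. It gives the time, the measured TCP pose, the force and the opening at its end, in the units of the state.
- env.state(): the state, without advancing time (a new reading comes with each control period).
- env.camera(name): name is "scene" or "top"; returns the picture (420x560x3 uint8, red, green, blue); there is no depth.
- env.camera_params(name): a dict with "intrinsics" (3x3 intrinsics, pixels), "pose" (4x4, takes a point from camera to world coordinates). Camera axes: x right, y down, z forward; pixel columns grow to the right and rows downward; lengths in m; the calibration is good to about 2 mm. A picture is of the moment at which its call begins. camera_params takes no time and is no camera call.
- env.job_done(): hands the job in, once; it reports no verdict.
Trained networks look in the newest picture that a camera, given by its name, has taken for a name from the list of things; names that differ only in an ending like _2 or _b are one class to them, and where a whole thing is asked for, a point or a joint stands for the part that bears it (a point fixed in the world has none). Each returns a list of dicts, best first, with "p" (0 to 1); they miss things now and then, are a little off and sometimes report something else, mostly with a low value. They report only what shows in the picture. A call takes as long as a camera call.
- env.masks_of(camera, name): "region" (420x560 bool, what is visible of it) and "xy" ([column, row] in pixels, amid what is visible of it).
The state is a dict: "time": time; "joint_pos": joint angles; "joint_velocities": joint speeds; "joint_efforts": joint torques, N m; "position": TCP position; "ee_rot": TCP orientation; "wrist_force": force on the tool from outside, world axes, zero at the start; "ft_torque": the same for the moment, N m; "opening": opening from 0.0 (shut) to 1.0 (fully open).
Only numpy, scipy, OpenCV 4.12 (cv2) and the standard library are available. Lean on these libraries where they do the work, as an engineer would, in place of code of your own. Each camera call takes 0.05 s, during which the arm holds its last target. There are 200 camera calls.

## Task

The four plug-in modules on the blue test backplane have passed their test: lift them out and stand them in the black transport rack in slot order, so that each can be matched to its test result. The module from the slot next to the green power terminals goes in the bay next to the rack's carrying handle, the next one in the next bay, and so on to the far end. Set each one down gently, upright with its foot on the runners, one to a bay; do not drop one or tip one over.

Things in the scene. Friction and masses are not known exactly. Their poses are not given: they have to be found in the camera images.
- module_a_center (a point): Upright aluminium plug-in module, 0.2-0.4 kg, 96 (x) x 28 (y) x 100 mm; 104 x 32 mm panel on top with dark finned heat-sink blocks (18 mm high) beside a black bridge handle 44 (x) x 12 (y) mm, its 10 mm deep top bar reaching 131 mm above the foot. Point: 65.5 mm above the foot, mid-module, so mid-bar is 60.5 mm above it; z up. A 60 x 3 mm tongue hangs 6 mm below the foot. May face either way.
- module_b_center (a point): Upright aluminium plug-in module, 0.2-0.4 kg, 96 (x) x 28 (y) x 100 mm; 104 x 32 mm panel on top with round coaxial sockets (13 mm high) beside a black bridge handle 44 (x) x 12 (y) mm, its 10 mm deep top bar reaching 131 mm above the foot. Point: 65.5 mm above the foot, mid-module, so mid-bar is 60.5 mm above it; z up. A 60 x 3 mm tongue hangs 6 mm below the foot. May face either way.
- module_c_center (a point): Upright aluminium plug-in module, 0.2-0.4 kg, 96 (x) x 28 (y) x 100 mm; 104 x 32 mm panel on top with a black knob (15 mm high) and two tiny toggles beside a black bridge handle 44 (x) x 12 (y) mm, its 10 mm deep top bar reaching 131 mm above the foot. Point: 65.5 mm above the foot, mid-module, so mid-bar is 60.5 mm above it; z up. A 60 x 3 mm tongue hangs 6 mm below the foot. May face either way.
- module_d_center (a point): Upright aluminium plug-in module, 0.2-0.4 kg, 96 (x) x 28 (y) x 100 mm; 104 x 32 mm panel on top with flat oblong multi-pin sockets (10 mm high) beside a black bridge handle 44 (x) x 12 (y) mm, its 10 mm deep top bar reaching 131 mm above the foot. Point: 65.5 mm above the foot, mid-module, so mid-bar is 60.5 mm above it; z up. A 60 x 3 mm tongue hangs 6 mm below the foot. May face either way.
- connector_a: Black slot connector fixed on the backplane, all four alike: 124 (x) x 19 (y) mm, top 12 mm, end ears 24 mm high, showing beyond the module's ends. Module a starts standing on this one (tongue loose in its 7 mm groove, no latch: lifts straight up), so it marks module a's slot. Origin: middle of its underside; y along the row.
- connector_b: Black slot connector fixed on the backplane, all four alike: 124 (x) x 19 (y) mm, top 12 mm, end ears 24 mm high, showing beyond the module's ends. Module b starts standing on this one (tongue loose in its 7 mm groove, no latch: lifts straight up), so it marks module b's slot. Origin: middle of its underside; y along the row.
- connector_c: Black slot connector fixed on the backplane, all four alike: 124 (x) x 19 (y) mm, top 12 mm, end ears 24 mm high, showing beyond the module's ends. Module c starts standing on this one (tongue loose in its 7 mm groove, no latch: lifts straight up), so it marks module c's slot. Origin: middle of its underside; y along the row.
- connector_d: Black slot connector fixed on the backplane, all four alike: 124 (x) x 19 (y) mm, top 12 mm, end ears 24 mm high, showing beyond the module's ends. Module d starts standing on this one (tongue loose in its 7 mm groove, no latch: lifts straight up), so it marks module d's slot. Origin: middle of its underside; y along the row.
- backplane: Blue test board on an aluminium plate, fixed, 160 (x) x 260 (y) mm, board top 14 mm up. Four slots in a row along y at y = -75, -25, 25, 75 mm, each lengthwise along x. Green power terminal block (86 x 22 mm, 34 mm high) at the +y end, y = 119 mm. Origin: on the bench under the middle of the row.
- rack: Black rack, fixed, 136 (x) x 250 (y) mm. Bays, lengthwise along x, at y = -84, -28, 28, 84 mm between 5 steel wire loops 70 mm high (gap 51 mm) and 27 mm high side walls (gap 126 mm). Foot rests on 2 runners, tops 13 mm above the bench; tongue hangs free between them. Carrying handle (steel bow, black grip, 101 mm high) at the +y end, y = 127 mm. Origin: on the bench below mid-row.

How it is judged:
At the end, for the whole second after the job is handed in: Each module stands at rest, released, in the bay whose place from the carrying handle equals its slot's place from the power terminals: upright within 0.1 rad, centre within 16 mm across and 18 mm along the bay, lengthwise within 0.3 rad, foot on the runners within 5 mm (((y of connector_a in the frame of backplane between -0.09 and -0.06 m and y of module_a_center in the frame of rack between -0.1 and -0.068 m) or (y of connector_a in the frame of backplane between -0.04 and -0.01 m and y of module_a_center in the frame of rack between -0.044 and -0.012 m) or (y of connector_a in the frame of backplane between 0.01 and 0.04 m and y of module_a_center in the frame of rack between 0.012 and 0.044 m) or (y of connector_a in the frame of backplane between 0.06 and 0.09 m and y of module_a_center in the frame of rack between 0.068 and 0.1 m)) and x of module_a_center in the frame of rack between -0.018 and 0.018 m and z of module_a_center in the frame of rack between 0.0735 and 0.0835 m and angle between each of module_a_center, module_b_center, module_c_center, module_d_center's own z axis and vertical below 0.1 rad and angle between the y axis of each of module_a_center, module_b_center, module_c_center, module_d_center and the y axis of rack, either way round below 0.3 rad and linear speed of each of module_a, module_b, module_c, module_d below 0.02 m/s and ((y of connector_b in the frame of backplane between -0.09 and -0.06 m and y of module_b_center in the frame of rack between -0.1 and -0.068 m) or (y of connector_b in the frame of backplane between -0.04 and -0.01 m and y of module_b_center in the frame of rack between -0.044 and -0.012 m) or (y of connector_b in the frame of backplane between 0.01 and 0.04 m and y of module_b_center in the frame of rack between 0.012 and 0.044 m) or (y of connector_b in the frame of backplane between 0.06 and 0.09 m and y of module_b_center in the frame of rack between 0.068 and 0.1 m)) and x of module_b_center in the frame of rack between -0.018 and 0.018 m and z of module_b_center in the frame of rack between 0.0735 and 0.0835 m and ((y of connector_c in the frame of backplane between -0.09 and -0.06 m and y of module_c_center in the frame of rack between -0.1 and -0.068 m) or (y of connector_c in the frame of backplane between -0.04 and -0.01 m and y of module_c_center in the frame of rack between -0.044 and -0.012 m) or (y of connector_c in the frame of backplane between 0.01 and 0.04 m and y of module_c_center in the frame of rack between 0.012 and 0.044 m) or (y of connector_c in the frame of backplane between 0.06 and 0.09 m and y of module_c_center in the frame of rack between 0.068 and 0.1 m)) and x of module_c_center in the frame of rack between -0.018 and 0.018 m and z of module_c_center in the frame of rack between 0.0735 and 0.0835 m and ((y of connector_d in the frame of backplane between -0.09 and -0.06 m and y of module_d_center in the frame of rack between -0.1 and -0.068 m) or (y of connector_d in the frame of backplane between -0.04 and -0.01 m and y of module_d_center in the frame of rack between -0.044 and -0.012 m) or (y of connector_d in the frame of backplane between 0.01 and 0.04 m and y of module_d_center in the frame of rack between 0.012 and 0.044 m) or (y of connector_d in the frame of backplane between 0.06 and 0.09 m and y of module_d_center in the frame of rack between 0.068 and 0.1 m)) and x of module_d_center in the frame of rack between -0.018 and 0.018 m and z of module_d_center in the frame of rack between 0.0735 and 0.0835 m); the robot touches nothing.
It fails at once if a module is tipped over (more than 0.7 rad) (angle between any of module_a_center, module_b_center, module_c_center, module_d_center's own z axis and vertical above 0.7 rad).
It fails at once if a module is dropped (falls free faster than 0.5 m/s, about 13 mm) ((contact force between the fingers and module_a below 0.1 N and linear speed of module_a above 0.5 m/s) or (contact force between the fingers and module_b below 0.1 N and linear speed of module_b above 0.5 m/s) or (contact force between the fingers and module_c below 0.1 N and linear speed of module_c above 0.5 m/s) or (contact force between the fingers and module_d below 0.1 N and linear speed of module_d above 0.5 m/s)).
It fails at once if a module is driven hard onto the rack (over 80 N) (contact force between any of module_a, module_b, module_c, module_d and rack above 80 N).
It also fails if it takes over 136 s, if anything falls off the work surface, if the arm or the gripper's body presses on something with over 40 N, if the wrist force passes 120 N, or if a joint passes its speed limit or range.

## Working session

There is one attempt and no reset: what is moved stays moved. The work goes in short steps, Python scripts to look and compute and a tool call to move; the robot and the scene stay as the last step left them, time stands still between calls to the robot, and variables do not carry over. Pictures are saved under pics/ and viewed, about 12 in all and at most 16, crops included, and the job is handed in when it is done.

Besides the shell and the picture viewer there is one more tool, called after "Request:" by a JSON object that holds its "op" and its "data", one argument or row to a line. step_arm: Moves the arm, as the interface text tells. Shifts and turns lie within -1 to 1; 1 stands for 250 mm of shift or 90 degrees of turn. Its arguments: {"type":"object","properties":{"plan":{"type":"array","items":{"type":"object","properties":{"dx":{"type":"number"},"dy":{"type":"number"},"dz":{"type":"number"},"wx":{"type":"number"},"wy":{"type":"number"},"wz":{"type":"number"},"grip":{"type":"number"}}}},"grip_force":{"type":"number"}},"required":["plan"]}

```bash
mkdir -p pics; ls; python3 - <<'E'
from rig import env
import cv2,numpy as np
np.set_printoptions(precision=4,suppress=True)
print(env.state(), env.grasp_offset)
for n in("scene","top"):
    im=env.camera(n); cv2.imwrite(f"pics/{n}0.png",im[:,:,::-1]); p=env.camera_params(n); print(n,p["intrinsics"],p["pose"])
E
```

```text
pics
{'time': 0.0, 'joint_pos': array([ 0.9869,  0.2212,  1.5276,  0.    ,  1.3947, -0.1261]), 'joint_velocities': array([ 0.0003, -0.0013, -0.0001, -0.0014,  0.0002,  0.001 ]), 'joint_efforts': array([ -0.0005, -49.4623, -38.7367,   0.0698,   0.0574,  -0.0001]), 'position': array([0.2759, 0.5601, 0.2214]), 'ee_rot': array([ 0.2269,  0.9739, -0.0009, -0.0004]), 'wrist_force': array([0.3679, 0.2159, 0.1815]), 'ft_torque': array([-0.0131, -0.0858, -0.0082]), 'opening': 0.9980341686454548} -0.0187
scene [[453.1855   0.     276.0696]
 [  0.     453.1855 211.5205]
 [  0.       0.       1.    ]] [[ 0.7404  0.3835 -0.5521  1.0722]
 [ 0.672  -0.4037  0.6208 -0.6094]
 [ 0.0152 -0.8307 -0.5566  0.6265]
 [ 0.      0.      0.      1.    ]]
top [[543.7746   0.     282.7452]
 [  0.     543.7746 205.9254]
 [  0.       0.       1.    ]] [[-0.009  -0.9845  0.175   0.3445]
 [-0.9999  0.0074 -0.0098  0.0035]
 [ 0.0084 -0.1751 -0.9845  1.1134]
 [ 0.      0.      0.      1.    ]]
```

View pics/scene0.png

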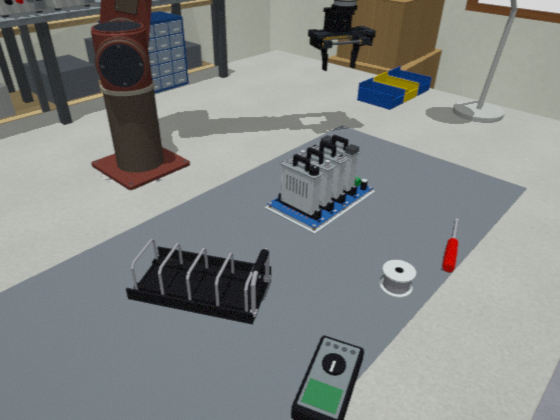

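View pics/top0.png

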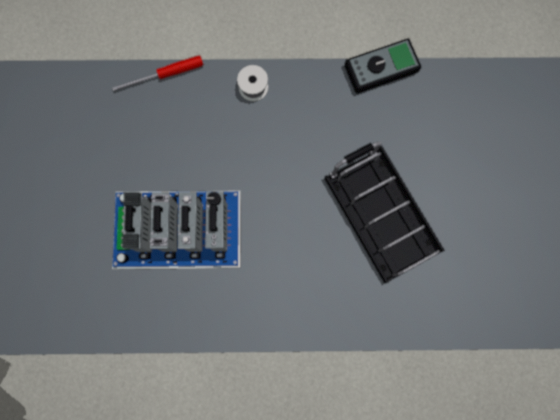

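```bash
cat > h.py <<'E'
import numpy as np,cv2
from rig import env
np.set_printoptions(precision=4,suppress=True)
def ray(cam,px,z):
    p=env.camera_params(cam);K,T=p["intrinsics"],p["pose"]
    px=np.atleast_2d(np.float64(px)); d=np.c_[px,np.ones(len(px))]@np.linalg.inv(K).T@T[:3,:3].T
    o=T[:3,3]; return o+d*((z-o[2])/d[:,2])[:,None]
def proj(cam,P):
    p=env.camera_params(cam);K,T=p["intrinsics"],p["pose"]
    c=(np.atleast_2d(P)-T[:3,3])@T[:3,:3]; u=c@K.T; return u[:,:2]/u[:,2:]
E
python3 - <<'E'
from h import *
im=env.camera("top")[:,:,::-1]; env.camera("scene")
M={}
for n in["module_a","module_b","module_c","module_d","backplane","rack"]:
  nm=n+"_center" if n[:3]=="mod" else n
  for c in("top","scene"):
    r=env.masks_of(c,nm)
    for q in r[:2]:
        if q["p"]<.3: continue
        print(n,c,round(q["p"],2),np.round(q["xy"],1),q["region"].sum())
        if c=="top" and n+"t" not in M:
            M[n+"t"]=q["region"]
        M.setdefault(n+c[0],q["region"])
np.savez("m0.npz",**M)
for n,z in(("backplanet",.014),("rackt",.0)):
    cs=cv2.findContours(M[n].astype(np.uint8),cv2.RETR_EXTERNAL,cv2.CHAIN_APPROX_NONE)[0]
    b=cv2.boxPoints(cv2.minAreaRect(max(cs,key=len)))
    print(n,b.tolist(),ray("top",b,z))
a=cv2.resize(im[180:280,100:250],None,fx=5,fy=5,interpolation=cv2.INTER_CUBIC)
cv2.imwrite("pics/c1.png",a)
a=cv2.resize(im[135:290,310:455],None,fx=3.8,fy=3.8,interpolation=cv2.INTER_CUBIC)
cv2.imwrite("pics/c2.png",a)
E
```

```text
module_a top 0.59 [135.3 220.8] 1564
module_a scene 0.78 [347.8 151. ] 677
module_b top 0.91 [189.6 221.3] 1385
module_b scene 0.71 [324.3 171. ] 841
module_b scene 0.69 [330.2 206.5] 120
module_c top 0.82 [216.5 221.4] 1220
module_c scene 0.88 [297.8 183.2] 1804
module_d top 0.8 [163.8 222.4] 1454
module_d scene 0.79 [335.7 164.4] 723
backplane top 0.79 [186.2 250.1] 3889
backplane top 0.32 [146.8 256.5] 66
backplane scene 0.88 [325.3 210. ] 1574
rack top 0.89 [384.2 210.7] 8901
rack scene 0.59 [205.7 286. ] 7741
backplanet [[112.00000762939453, 267.9999694824219], [112.00000762939453, 188.99996948242188], [240.0, 188.99996948242188], [240.0, 267.9999694824219]] [[0.4159 0.3365 0.014 ]
 [0.5779 0.3439 0.014 ]
 [0.576  0.0804 0.014 ]
 [0.4137 0.0797 0.014 ]]
rackt [[317.7051696777344, 170.54473876953125], [378.2950134277344, 135.27603149414062], [444.7377624511719, 249.42129516601562], [384.1479187011719, 284.69000244140625]] [[ 0.6175 -0.0819  0.    ]
 [ 0.6938 -0.2127  0.    ]
 [ 0.449  -0.3398  0.    ]
 [ 0.3784 -0.212   0.    ]]
```

View pics/c1.png

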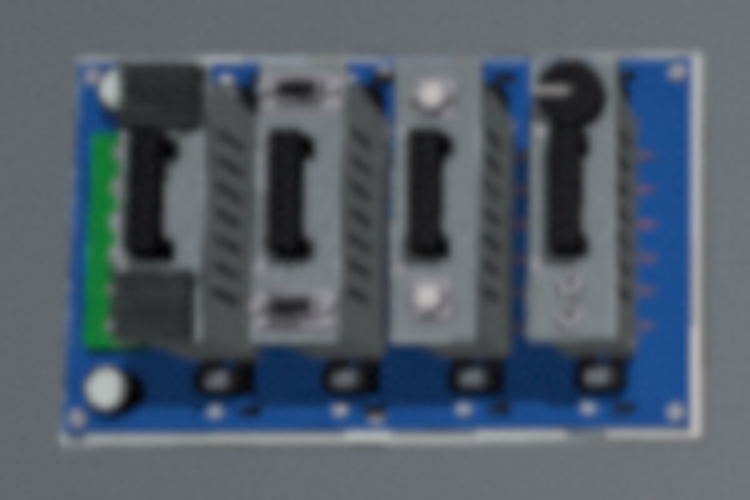

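View pics/c2.png

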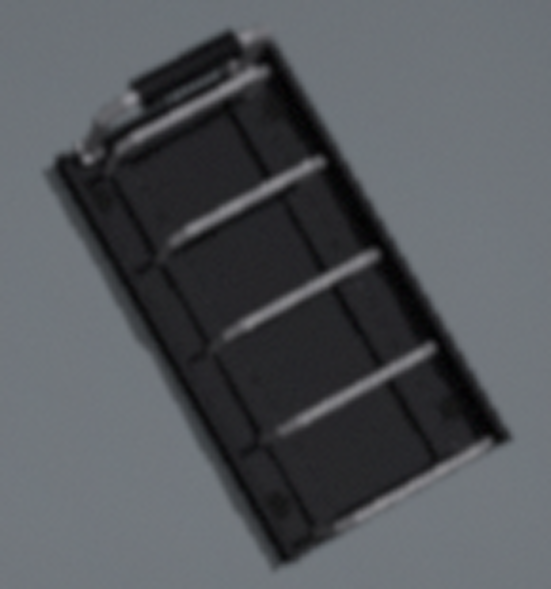

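```bash
python3 - <<'E'
from h import *
# board corners from crop1 (x/5+100,y/5+180)
c=np.array([[79,57],[62,441],[702,437],[702,54]])/5+[100-.4,180-.4]
for z in(.006,.014): print(z,ray("top",c,z)[:,:2].tolist())
g=cv2.cvtColor(cv2.imread("pics/top0.png"),cv2.COLOR_BGR2GRAY).astype(float)
# left edge (darkening) of bars, rows 208..228
for n,x0 in zip("adbc",(127,156,184,211.5)):
    pts=[]
    for r in range(209,229):
        xs=np.arange(x0-5,x0+4,.1); v=np.interp(xs,np.arange(560),g[r]); d=np.gradient(v)
        pts.append((xs[np.argmin(d)],r))
    w=ray("top",pts,.157); f=np.polyfit(w[:,0],w[:,1],1)
    # ends of bar along x: column 1.5 px right of the edge
    e=np.median([p[0] for p in pts])+2; cc=np.arange(195,245,.1); v=cv2.remap(g.astype(np.float32),np.full((1,len(cc)),e,np.float32),cc[None].astype(np.float32),1)[0]
    d=np.gradient(v); m=(cc<211); t=cc[m][np.argmin(d[m])]; m=cc>225; bt=cc[m][np.argmax(d[m])]
    ww=ray("top",[[e,t],[e,bt]],.157)
    print(n,"slope",round(f[0],3),"left edge y at x=.496:",round(np.polyval(f,.496),4),"ends x",ww[:,0])
# rack corners crop2
s=np.array([[65,160],[278,565],[508,437],[268,37]])/3.8+[310-.37,135-.37]
for z in(0,.027): print(z,ray("top",s,z)[:,:2].tolist())
# wire loop tops (70mm): ends
l=np.array([[[118,150],[262,72]],[[180,240],[318,162]],[[235,337],[373,258]],[[290,430],[430,349]],[[345,523],[488,442]]])/3.8+[310-.37,135-.37]
for q in l:
    w=ray("top",q,.0685)[:,:2]; print(w.tolist(),w.mean(0),np.degrees(np.arctan2(*(w[1]-w[0])[::-1])))
E
```

```text
0.006 [[0.575352199627138, 0.3391228073128968], [0.4168362144250496, 0.33889539630486587], [0.416248414329437, 0.08023793136570695], [0.5747372157534958, 0.08098503004315247]]
0.014 [[0.573684400041313, 0.3366983183100373], [0.41631358842323507, 0.3364725501967516], [0.4157300347961494, 0.07968371507292513], [0.5730738590210891, 0.08042541645451451]]
a slope -0.021 left edge y at x=.496: 0.275 ends x [0.5197 0.473 ]
d slope -0.038 left edge y at x=.496: 0.2251 ends x [0.5175 0.469 ]
b slope -0.021 left edge y at x=.496: 0.1749 ends x [0.5171 0.4686]
c slope 0.015 left edge y at x=.496: 0.1267 ends x [0.5295 0.4682]
0 [[0.6039676732361663, -0.10058177975326844], [0.3811684839656154, -0.2093765927931676], [0.4486429524926673, -0.3368075915042383], [0.673710924236836, -0.21585640729514902]]
0.027 [[0.5976752368381182, -0.09805716506850752], [0.3802790961659228, -0.2042136217300549], [0.44611725787429424, -0.32855432248615046], [0.6657271613317317, -0.21053629583679]]
[[0.5931348431679716, -0.1218525596711887], [0.6344943206918459, -0.19844606697696954]] [ 0.6138 -0.1601] -61.631542386047165
[[0.5452923069466735, -0.15252860251300623], [0.586007287154141, -0.22564680468737244]] [ 0.5656 -0.1891] -60.88928561696055
[[0.4945750449890187, -0.1790235685707143], [0.5351117298019791, -0.25176556046656784]] [ 0.5148 -0.2154] -60.87053491556498
[[0.4467039626612897, -0.20517954928000026], [0.487598980602387, -0.27863085880967814]] [ 0.4672 -0.2419] -60.89253022905645
[[0.39956290032828434, -0.2309366589387288], [0.4397797737311894, -0.3055414936100067]] [ 0.4197 -0.2682] -61.67243598092523
```

```bash
cat >> h.py <<'E'
def se2(x,y,yaw):
    c,s=np.cos(yaw),np.sin(yaw); return np.array([[c,-s,0,x],[s,c,0,y],[0,0,1,0]])
def rect(cx,cy,w,h,z): return np.array([[cx+a*w/2,cy+b*h/2,z] for a,b in((-1,-1),(1,-1),(1,1),(-1,1))])
def bp_model(mods=(75,25,-25,-75)):
    R=[rect(0,0,160,260,14)]
    for y in mods: R+=[rect(0,y,104,32,126),rect(0,y,44,12,157)]
    for y in(75,25,-25,-75): R+=[rect(0,y,124,19,38)]
    return R
def rack_model():
    R=[rect(0,0,136,250,27)]
    for i in range(5): R.append(np.array([[-50,-112+56*i,68.5],[50,-112+56*i,68.5]]))
    return R
def overlay(img,cam,models,x0,y0,w,h,f,out):
    a=cv2.resize(np.ascontiguousarray(img[y0:y0+h,x0:x0+w,::-1]),None,fx=f,fy=f,interpolation=cv2.INTER_CUBIC)
    for T,R,col in models:
        for r in R:
            P=np.c_[r/1000,np.ones(len(r))]@T.T
            u=(proj(cam,P)-[x0,y0]+.5)*f
            cv2.polylines(a,[np.int32(u*16)],True,col,1,cv2.LINE_AA,4)
    cv2.imwrite(out,a); return a
E
python3 - <<'E'
from h import *
B=se2(.495,.209,0); K=se2(.516,-.2155,np.radians(28.9))
t=cv2.imread("pics/top0.png")[:,:,::-1]; s=cv2.imread("pics/scene0.png")[:,:,::-1]
ms=[(B,bp_model(),(0,255,255)),(K,rack_model(),(0,255,0))]
a=overlay(t,"top",ms,100,180,150,100,3.7,"pics/o1.png")
b=overlay(s,"scene",ms,255,125,130,110,3.7,"pics/o2.png")
c=overlay(t,"top",ms,310,135,150,155,2.2,"pics/o3.png")
d=overlay(s,"scene",ms,120,225,160,105,2.2,"pics/o4.png")
W=np.zeros((600,800,3),np.uint8)
def put(q,x,y,w,h): q=q[:h,:w]; W[y:y+q.shape[0],x:x+q.shape[1]]=q
put(cv2.resize(a,None,fx=.8,fy=.8),0,0,444,300);put(cv2.resize(b,None,fx=.73,fy=.73),446,0,354,300);put(cv2.resize(c,None,fx=.87,fy=.87),0,302,300,298);put(d,302,302,360,298)
cv2.imwrite("pics/o.png",W)
print(proj("top",[[.495,.29,.157],[.495,.278,.157]]))
E
```

```text
[[116.0651 217.9652]
 [122.8455 217.9135]]
```

View pics/o.png

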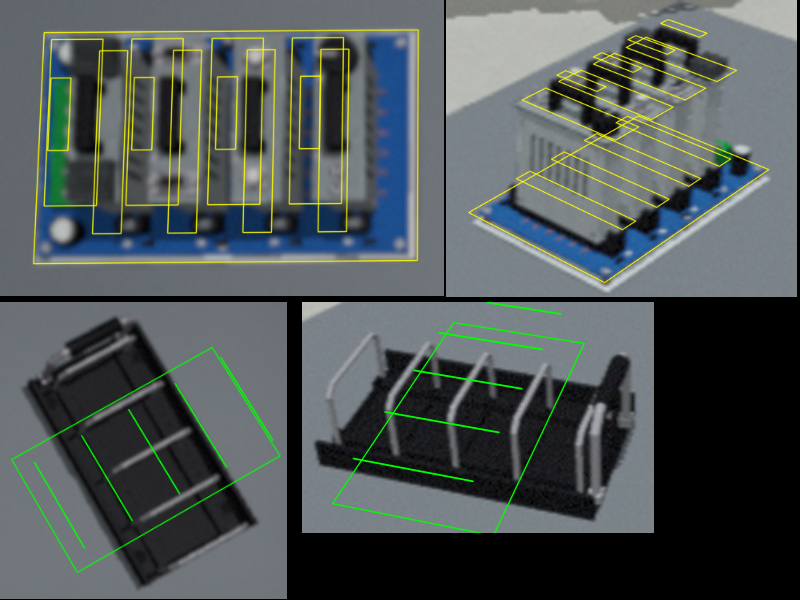

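```bash
python3 - <<'E'
from h import *
f=lambda q:np.array(q)/5+[99.6,179.6]
print("ears",ray("top",f([[222,380],[350,380],[474,378],[600,376]]),.038)[:,:2].tolist())
print("panelR front",ray("top",f([[252,346],[338,346],[389,343],[473,343],[526,340],[610,340]]),.126)[:,:2].tolist())
print("panel back",ray("top",f([[260,58],[345,58],[396,57],[475,57]]),.126)[:,:2].tolist())
s=np.array([[.495,y,.157] for y in(.269,.219,.169,.119)])
B=se2(.495,.197,0); K=se2(.5165,-.2155,np.radians(-61.1))
t=cv2.imread("pics/top0.png")[:,:,::-1]; s=cv2.imread("pics/scene0.png")[:,:,::-1]
ms=[(B,bp_model(),(0,255,255)),(K,rack_model(),(0,255,0))]
a=overlay(t,"top",ms,100,180,150,100,2.9,"pics/o1.png")
b=overlay(s,"scene",ms,255,125,130,110,2.72,"pics/o2.png")
c=overlay(t,"top",ms,310,135,150,155,1.9,"pics/o3.png")
d=overlay(s,"scene",ms,120,225,160,105,2.8,"pics/o4.png")
W=np.zeros((600,800,3),np.uint8)
def put(q,x,y): W[y:y+q.shape[0],x:x+q.shape[1]]=q
put(a,0,0);put(b,440,0);put(c,0,302);put(d,300,302)
cv2.imwrite("pics/p.png",W)
E
```

```text
ears [[0.4381756636106977, 0.26734988618686967], [0.43775599021564515, 0.2169449592995653], [0.4381384975930396, 0.16809265062633955], [0.438514833100485, 0.11840121986718262]]
panelR front [[0.44275890696649745, 0.23533122207872237], [0.4425026994048173, 0.20416706148451455], [0.44344247433880557, 0.1857052859574605], [0.44319224954818304, 0.15523448851933375], [0.44412688323314853, 0.1360182566353819], [0.4438766816033493, 0.10551583229701167]]
panel back [[0.5494693323421509, 0.23596446493655646], [0.5492397693934006, 0.20458027451657185], [0.5494797391773224, 0.18575092984256966], [0.5492662821959488, 0.15655582788235223]]
```

View pics/p.png

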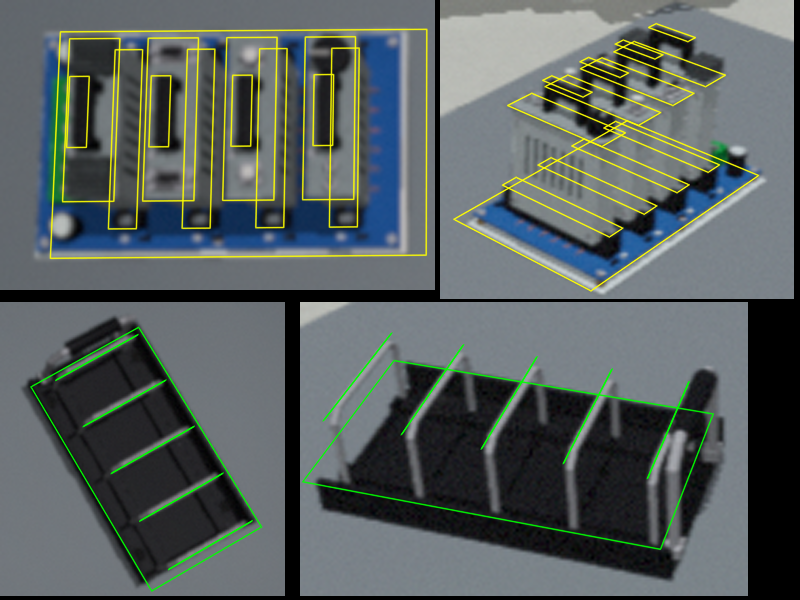

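```bash
cat > go.py <<'E'
# go.py x y z yawdeg : tool-frame numbers from the present pose to a tool-down pose with tool y at yawdeg
import sys; from h import *; from scipy.spatial.transform import Rotation as R
s=env.state(); q=R.from_quat(s["ee_rot"]); p=s["position"]
print("t",round(s["time"],2),"pos",p,"yaw",np.round(np.degrees(np.arctan2(*q.as_matrix()[[1,0],1])),2),"F",s["wrist_force"],"open",round(s["opening"],3))
for g in sys.argv[1:]:
    x,y,z,w=map(float,g.split(",")); w=np.radians(w)
    T=R.from_matrix(np.array([[np.sin(w),np.cos(w),0],[-np.cos(w),np.sin(w),0],[0,0,-1]]).T.reshape(3,3).T) 
    print(g,"d",q.inv().apply(np.array([x,y,z])-p)/.25,"w",(q.inv()*T).as_rotvec()/(np.pi/2), np.round(T.as_matrix()[:,1],2))
E
python3 go.py .496,.120,.22,90 .496,.120,.136,90
```

```text
t 0.8 pos [0.2762 0.5606 0.2225] yaw 63.77 F [ 0.133   0.3881 -0.4195] open 0.995Traceback (most recent call last):
  File "go.py", line 7, in <module>
    T=R.from_matrix(np.array([[np.sin(w),np.cos(w),0],[-np.cos(w),np.sin(w),0],[0,0,-1]]).T.reshape(3,3).T)
  File "scipy/spatial/transform/_rotation.pyx", line 1143, in scipy.spatial.transform._rotation.Rotation.from_matrix
ValueError: Non-positive determinant (left-handed or null coordinate frame) in rotation matrix 0: [[ 1.  0.  0.]
 [-0.  1.  0.]
 [ 0.  0. -1.]].
```

```bash
sed -i 's/T=R.from_matrix.*/T=R.from_matrix([[-np.sin(w),np.cos(w),0],[np.cos(w),np.sin(w),0],[0,0,-1]])/' go.py
python3 go.py .496,.120,.22,90 .496,.120,.136,90
```

```text
t 0.8 pos [0.2762 0.5606 0.2225] yaw 63.77 F [ 0.133   0.3881 -0.4195] open 0.995
.496,.120,.22,90 d [-1.5675 -1.1925  0.0102] w [-0.      0.     -0.2915] [0. 1. 0.]
.496,.120,.136,90 d [-1.5675 -1.1925  0.3462] w [-0.      0.     -0.2915] [0. 1. 0.]
```

Request:
{"op": "step_arm", "data": {
  "plan": [
    {"dx":-0.2,"dy":-0.15,"wz":-0.08,"grip":45},
    {"dx":-0.4,"dy":-0.3,"wz":-0.16,"grip":45},
    {"dx":-0.6,"dy":-0.45,"wz":-0.24,"grip":45},
    {"dx":-0.8,"dy":-0.6,"wz":-0.29,"grip":45},
    {"dx":-0.95,"dy":-0.75,"wz":-0.29,"grip":45},
    {"dx":-0.98,"dy":-0.8,"wz":-0.29,"grip":45},
    {"dx":-0.98,"dy":-0.8,"wz":-0.29,"grip":45}
  ],
  "grip_force": 25
}}

```text
invalid input at $.plan[0]: expected keys dx, dy, dz, wx, wy, wz, grip
```

```bash
python3 go.py .496,.120,.20,90 .496,.120,.136,90
```

```text
t 0.8 pos [0.2762 0.5606 0.2225] yaw 63.77 F [ 0.133   0.3881 -0.4195] open 0.995
.496,.120,.20,90 d [-1.5675 -1.1925  0.0902] w [-0.      0.     -0.2915] [0. 1. 0.]
.496,.120,.136,90 d [-1.5675 -1.1925  0.3462] w [-0.      0.     -0.2915] [0. 1. 0.]
```

Request:
{"op": "step_arm", "data": {
  "plan": [
    {"dx":-0.2,"dy":-0.15,"dz":0,"wx":0,"wy":0,"wz":-0.08,"grip":45},
    {"dx":-0.4,"dy":-0.3,"dz":0,"wx":0,"wy":0,"wz":-0.16,"grip":45},
    {"dx":-0.6,"dy":-0.45,"dz":0,"wx":0,"wy":0,"wz":-0.24,"grip":45},
    {"dx":-0.8,"dy":-0.6,"dz":0,"wx":0,"wy":0,"wz":-0.29,"grip":45},
    {"dx":-0.95,"dy":-0.75,"dz":0,"wx":0,"wy":0,"wz":-0.29,"grip":45},
    {"dx":-0.98,"dy":-0.8,"dz":0,"wx":0,"wy":0,"wz":-0.29,"grip":45},
    {"dx":-0.98,"dy":-0.8,"dz":0,"wx":0,"wy":0,"wz":-0.29,"grip":45}
  ],
  "grip_force": 25
}}

```text
time: 1.68
position: [0.4077, 0.2727, 0.2228]
ee_rot: [0.002, 1.0, 0.0, 0.0]
wrist_force: [-0.6, 1.2, -0.2]
opening: 0.521
```

```bash
python3 go.py .496,.120,.20,90 .496,.120,.136,90
```

```text
t 1.68 pos [0.4077 0.2727 0.2228] yaw 89.76 F [-0.5944  1.2429 -0.1508] open 0.521
.496,.120,.20,90 d [-0.3556 -0.6092  0.0908] w [ 0.0004  0.0002 -0.0027] [0. 1. 0.]
.496,.120,.136,90 d [-0.3555 -0.6094  0.3468] w [ 0.0004  0.0002 -0.0027] [0. 1. 0.]
```

Request:
{"op": "step_arm", "data": {
  "plan": [
    {"dx":-0.12,"dy":-0.2,"dz":0,"wx":0,"wy":0,"wz":0,"grip":40},
    {"dx":-0.24,"dy":-0.4,"dz":0,"wx":0,"wy":0,"wz":0,"grip":40},
    {"dx":-0.34,"dy":-0.58,"dz":0.04,"wx":0,"wy":0,"wz":0,"grip":40},
    {"dx":-0.356,"dy":-0.609,"dz":0.08,"wx":0,"wy":0,"wz":0,"grip":40},
    {"dx":-0.356,"dy":-0.609,"dz":0.12,"wx":0,"wy":0,"wz":0,"grip":40},
    {"dx":-0.356,"dy":-0.609,"dz":0.12,"wx":0,"wy":0,"wz":0,"grip":40}
  ]
}}

```text
time: 2.42
position: [0.4949, 0.1222, 0.1912]
ee_rot: [0.0, 1.0, 0.0, -0.001]
wrist_force: [0.6, 0.4, 0.6]
opening: 0.461
```

```bash
python3 - <<'E'
from h import *
s=env.camera("scene");t=env.camera("top")
a=cv2.resize(s[90:240,240:400,::-1],None,fx=2.5,fy=2.5,interpolation=2)
b=cv2.resize(t[170:280,100:260,::-1],None,fx=2.5,fy=2.5,interpolation=2)
W=np.zeros((375,800,3),np.uint8);W[:375,:400]=a;W[:275,400:]=b
cv2.imwrite("pics/g1.png",W)
E
python3 go.py .496,.120,.136,90
```

```text
t 2.52 pos [0.4957 0.122  0.1925] yaw 90.0 F [ 0.8237 -0.1073 -0.0902] open 0.457
.496,.120,.136,90 d [-0.0012 -0.0081  0.2262] w [ 0.0002 -0.0002 -0.    ] [0. 1. 0.]
```

View pics/g1.png

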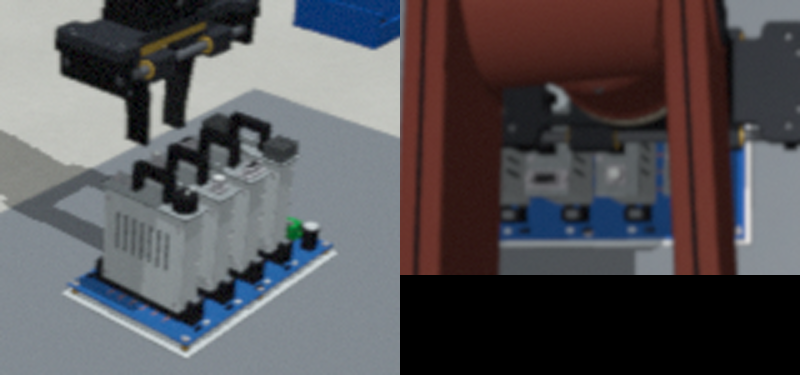

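Request:
{"op": "step_arm", "data": {
  "plan": [
    {"dx":0,"dy":-0.008,"dz":0.08,"wx":0,"wy":0,"wz":0,"grip":40},
    {"dx":0,"dy":-0.008,"dz":0.16,"wx":0,"wy":0,"wz":0,"grip":40},
    {"dx":0,"dy":-0.008,"dz":0.226,"wx":0,"wy":0,"wz":0,"grip":40},
    {"dx":0,"dy":-0.008,"dz":0.226,"wx":0,"wy":0,"wz":0,"grip":40},
    {"dx":0,"dy":-0.008,"dz":0.226,"wx":0,"wy":0,"wz":0,"grip":5},
    {"dx":0,"dy":-0.008,"dz":0.226,"wx":0,"wy":0,"wz":0,"grip":5},
    {"dx":0,"dy":-0.008,"dz":0.226,"wx":0,"wy":0,"wz":0,"grip":5},
    {"dx":0,"dy":-0.008,"dz":0.226,"wx":0,"wy":0,"wz":0,"grip":5},
    {"dx":0,"dy":-0.008,"dz":0.226,"wx":0,"wy":0,"wz":0,"grip":5},
    {"dx":0,"dy":-0.008,"dz":0.226,"wx":0,"wy":0,"wz":0,"grip":5}
  ],
  "grip_force": 30
}}

```text
time: 3.78
position: [0.4966, 0.1186, 0.1365]
ee_rot: [0.001, 1.0, 0.0, 0.0]
wrist_force: [-0.3, 1.0, 3.4]
opening: 0.136
```

```bash
python3 go.py .496,.120,.286,90
```

```text
t 3.77 pos [0.4966 0.1186 0.1365] yaw 89.87 F [-0.3219  0.9623  3.4283] open 0.136
.496,.120,.286,90 d [ 0.002   0.0057 -0.598 ] w [ 0.0001  0.0005 -0.0014] [0. 1. 0.]
```

Request:
{"op": "step_arm", "data": {
  "plan": [
    {"dx":0,"dy":0,"dz":-0.04,"wx":0,"wy":0,"wz":0,"grip":5},
    {"dx":0,"dy":0,"dz":-0.08,"wx":0,"wy":0,"wz":0,"grip":5},
    {"dx":0,"dy":0,"dz":-0.16,"wx":0,"wy":0,"wz":0,"grip":5},
    {"dx":0,"dy":0,"dz":-0.24,"wx":0,"wy":0,"wz":0,"grip":5},
    {"dx":0,"dy":0,"dz":-0.32,"wx":0,"wy":0,"wz":0,"grip":5},
    {"dx":0,"dy":0,"dz":-0.4,"wx":0,"wy":0,"wz":0,"grip":5},
    {"dx":0,"dy":0,"dz":-0.48,"wx":0,"wy":0,"wz":0,"grip":5},
    {"dx":0,"dy":0,"dz":-0.52,"wx":0,"wy":0,"wz":0,"grip":5},
    {"dx":0,"dy":0,"dz":-0.52,"wx":0,"wy":0,"wz":0,"grip":5}
  ]
}}

```text
time: 4.9
position: [0.4966, 0.1185, 0.2667]
ee_rot: [0.001, 1.0, 0.0, 0.001]
wrist_force: [-1.6, 1.0, -2.5]
opening: 0.135
```

```bash
python3 go.py .443,-.2566,.266,28.9; python3 - <<'E'
from h import *
s=env.camera("scene")
cv2.imwrite("pics/g2.png",cv2.resize(s[60:240,240:400,::-1],None,fx=2.5,fy=2.5,interpolation=2))
E
```

```text
t 4.9 pos [0.4966 0.1185 0.2667] yaw 89.87 F [-1.586   0.9691 -2.4586] open 0.135
.443,-.2566,.266,28.9 d [ 0.2109 -1.5009  0.0026] w [0.0005 0.0008 0.6774] [0.88 0.48 0.  ]
```

View pics/g2.png

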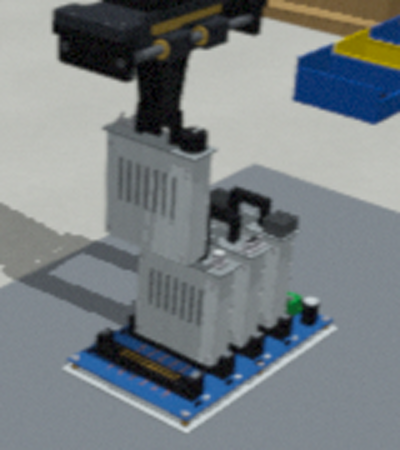

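Request:
{"op": "step_arm", "data": {
  "plan": [
    {"dx":0.0,"dy":-0.03,"dz":0,"wx":0,"wy":0,"wz":0.01,"grip":5},
    {"dx":0.01,"dy":-0.09,"dz":0,"wx":0,"wy":0,"wz":0.04,"grip":5},
    {"dx":0.02,"dy":-0.17,"dz":0,"wx":0,"wy":0,"wz":0.08,"grip":5},
    {"dx":0.03,"dy":-0.26,"dz":0,"wx":0,"wy":0,"wz":0.13,"grip":5},
    {"dx":0.05,"dy":-0.35,"dz":0,"wx":0,"wy":0,"wz":0.18,"grip":5},
    {"dx":0.06,"dy":-0.44,"dz":0,"wx":0,"wy":0,"wz":0.23,"grip":5},
    {"dx":0.08,"dy":-0.53,"dz":0,"wx":0,"wy":0,"wz":0.28,"grip":5},
    {"dx":0.09,"dy":-0.62,"dz":0,"wx":0,"wy":0,"wz":0.33,"grip":5},
    {"dx":0.1,"dy":-0.71,"dz":0,"wx":0,"wy":0,"wz":0.37,"grip":5},
    {"dx":0.12,"dy":-0.8,"dz":0,"wx":0,"wy":0,"wz":0.41,"grip":5},
    {"dx":0.13,"dy":-0.89,"dz":0,"wx":0,"wy":0,"wz":0.45,"grip":5},
    {"dx":0.14,"dy":-0.95,"dz":0,"wx":0,"wy":0,"wz":0.47,"grip":5}
  ]
}}

```text
time: 6.45
position: [0.4599, -0.1205, 0.2657]
ee_rot: [0.364, 0.932, -0.0, -0.0]
wrist_force: [0.8, -0.2, -3.1]
opening: 0.13
```

```bash
python3 go.py .443,-.2566,.266,28.9
```

```text
t 6.45 pos [ 0.4599 -0.1205  0.2657] yaw 47.36 F [ 0.8447 -0.194  -3.1259] open 0.13
.443,-.2566,.266,28.9 d [-0.3191 -0.4464 -0.0013] w [-0.0004 -0.0003  0.2051] [0.88 0.48 0.  ]
```

Request:
{"op": "step_arm", "data": {
  "plan": [
    {"dx":-0.05,"dy":-0.07,"dz":0,"wx":0,"wy":0,"wz":0.03,"grip":5},
    {"dx":-0.11,"dy":-0.15,"dz":0,"wx":0,"wy":0,"wz":0.07,"grip":5},
    {"dx":-0.17,"dy":-0.23,"dz":0,"wx":0,"wy":0,"wz":0.11,"grip":5},
    {"dx":-0.23,"dy":-0.31,"dz":0,"wx":0,"wy":0,"wz":0.15,"grip":5},
    {"dx":-0.28,"dy":-0.39,"dz":0,"wx":0,"wy":0,"wz":0.185,"grip":5},
    {"dx":-0.31,"dy":-0.43,"dz":0,"wx":0,"wy":0,"wz":0.2,"grip":5},
    {"dx":-0.319,"dy":-0.446,"dz":0,"wx":0,"wy":0,"wz":0.205,"grip":5},
    {"dx":-0.319,"dy":-0.446,"dz":0,"wx":0,"wy":0,"wz":0.205,"grip":5},
    {"dx":-0.319,"dy":-0.446,"dz":0,"wx":0,"wy":0,"wz":0.205,"grip":5}
  ]
}}

```text
time: 7.58
position: [0.4445, -0.2544, 0.2661]
ee_rot: [0.506, 0.862, 0.0, -0.0]
wrist_force: [0.3, -0.3, -2.8]
opening: 0.133
```

```bash
python3 go.py .443,-.2566,.2,28.9  .443,-.2566,.124,28.9; python3 - <<'E'
from h import *
s=env.camera("scene");t=env.camera("top")
a=cv2.resize(s[120:330,110:290,::-1],None,fx=2.2,fy=2.2,interpolation=2)
b=cv2.resize(t[130:300,300:460,::-1],None,fx=2.4,fy=2.4,interpolation=2)
W=np.zeros((462,790,3),np.uint8);W[:a.shape[0],:a.shape[1]]=a;W[:b.shape[0],400:400+b.shape[1]]=b
cv2.imwrite("pics/g3.png",W)
E
```

```text
t 7.58 pos [ 0.4445 -0.2544  0.2661] yaw 29.18 F [ 0.3141 -0.2653 -2.8331] open 0.133
.443,-.2566,.2,28.9 d [-0.0049 -0.0097  0.2643] w [ 0.0001 -0.0001  0.0031] [0.88 0.48 0.  ]
.443,-.2566,.124,28.9 d [-0.0049 -0.0097  0.5683] w [ 0.0001 -0.0001  0.0031] [0.88 0.48 0.  ]
```

View pics/g3.png

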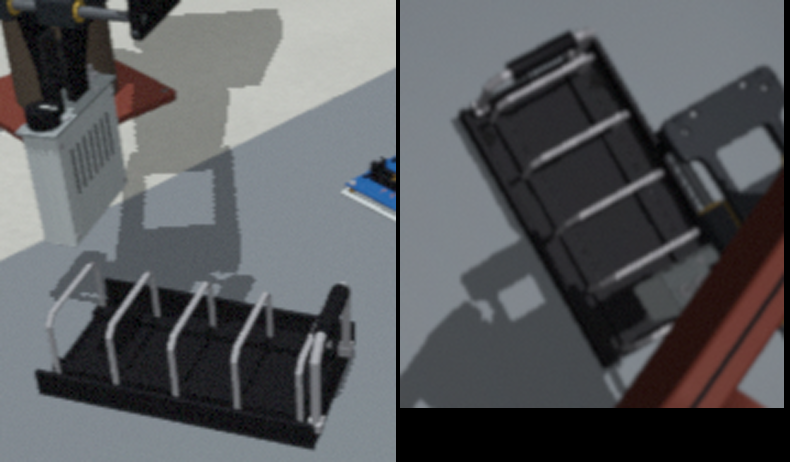

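Request:
{"op": "step_arm", "data": {
  "plan": [
    {"dx":-0.003,"dy":-0.005,"dz":0.05,"wx":0,"wy":0,"wz":0,"grip":5},
    {"dx":-0.003,"dy":-0.005,"dz":0.12,"wx":0,"wy":0,"wz":0,"grip":5},
    {"dx":-0.003,"dy":-0.005,"dz":0.19,"wx":0,"wy":0,"wz":0,"grip":5},
    {"dx":-0.003,"dy":-0.005,"dz":0.26,"wx":0,"wy":0,"wz":0,"grip":5},
    {"dx":-0.003,"dy":-0.005,"dz":0.33,"wx":0,"wy":0,"wz":0,"grip":5},
    {"dx":-0.003,"dy":-0.005,"dz":0.4,"wx":0,"wy":0,"wz":0,"grip":5},
    {"dx":-0.003,"dy":-0.005,"dz":0.46,"wx":0,"wy":0,"wz":0,"grip":5},
    {"dx":-0.003,"dy":-0.005,"dz":0.5,"wx":0,"wy":0,"wz":0,"grip":5},
    {"dx":-0.003,"dy":-0.005,"dz":0.53,"wx":0,"wy":0,"wz":0,"grip":5},
    {"dx":-0.003,"dy":-0.005,"dz":0.53,"wx":0,"wy":0,"wz":0,"grip":5},
    {"dx":-0.003,"dy":-0.005,"dz":0.53,"wx":0,"wy":0,"wz":0,"grip":5}
  ]
}}

```text
time: 9.05
position: [0.444, -0.2566, 0.1341]
ee_rot: [0.507, 0.862, -0.0, 0.001]
wrist_force: [0.2, 0.4, -3.2]
opening: 0.135
```

```bash
python3 go.py .443,-.2566,.124,28.9; python3 - <<'E'
from h import *
s=env.camera("scene");t=env.camera("top")
a=cv2.resize(s[120:330,110:290,::-1],None,fx=2.2,fy=2.2,interpolation=2)
b=cv2.resize(t[130:300,300:460,::-1],None,fx=2.4,fy=2.4,interpolation=2)
W=np.zeros((462,790,3),np.uint8);W[:a.shape[0],:a.shape[1]]=a;W[:b.shape[0],400:400+b.shape[1]]=b
cv2.imwrite("pics/g4.png",W)
E
```

```text
t 9.05 pos [ 0.444  -0.2566  0.1341] yaw 29.12 F [ 0.1765  0.3661 -3.1588] open 0.135
.443,-.2566,.124,28.9 d [ 0.0019 -0.0035  0.0405] w [0.0003 0.0006 0.0024] [0.88 0.48 0.  ]
```

View pics/g4.png

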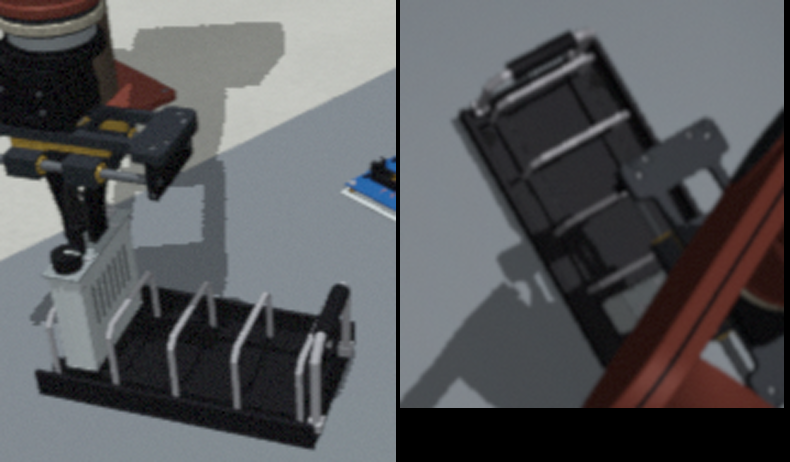

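Request:
{"op": "step_arm", "data": {
  "plan": [
    {"dx":0,"dy":0,"dz":0.015,"wx":0,"wy":0,"wz":0,"grip":5},
    {"dx":0,"dy":0,"dz":0.03,"wx":0,"wy":0,"wz":0,"grip":5},
    {"dx":0,"dy":0,"dz":0.038,"wx":0,"wy":0,"wz":0,"grip":5},
    {"dx":0,"dy":0,"dz":0.043,"wx":0,"wy":0,"wz":0,"grip":5},
    {"dx":0,"dy":0,"dz":0.043,"wx":0,"wy":0,"wz":0,"grip":5},
    {"dx":0,"dy":0,"dz":0.043,"wx":0,"wy":0,"wz":0,"grip":5}
  ]
}}

```text
time: 9.9
position: [0.4441, -0.2563, 0.1236]
ee_rot: [0.507, 0.862, 0.0, 0.0]
wrist_force: [-1.7, 3.4, 5.2]
opening: 0.137
```

Request:
{"op": "step_arm", "data": {
  "plan": [
    {"dx":0,"dy":0,"dz":0,"wx":0,"wy":0,"wz":0,"grip":20},
    {"dx":0,"dy":0,"dz":0,"wx":0,"wy":0,"wz":0,"grip":40},
    {"dx":0,"dy":0,"dz":0,"wx":0,"wy":0,"wz":0,"grip":40},
    {"dx":0,"dy":0,"dz":0,"wx":0,"wy":0,"wz":0,"grip":40},
    {"dx":0,"dy":0,"dz":-0.08,"wx":0,"wy":0,"wz":0,"grip":40},
    {"dx":0,"dy":0,"dz":-0.18,"wx":0,"wy":0,"wz":0,"grip":40},
    {"dx":0,"dy":0,"dz":-0.28,"wx":0,"wy":0,"wz":0,"grip":40},
    {"dx":0,"dy":0,"dz":-0.38,"wx":0,"wy":0,"wz":0,"grip":40},
    {"dx":0,"dy":0,"dz":-0.38,"wx":0,"wy":0,"wz":0,"grip":40}
  ]
}}

```text
time: 11.02
position: [0.4448, -0.2573, 0.2199]
ee_rot: [0.507, 0.862, -0.0, 0.002]
wrist_force: [-1.3, 0.8, 0.0]
opening: 0.464
```

```bash
python3 go.py .496,.1695,.215,90
```

```text
t 11.03 pos [ 0.4448 -0.2573  0.2199] yaw 29.12 F [-1.3074  0.7671  0.0447] open 0.464
.496,.1695,.215,90 d [1.3917 1.0096 0.0154] w [-0.0005  0.0031 -0.6764] [0. 1. 0.]
```

Request:
{"op": "step_arm", "data": {
  "plan": [
    {"dx":0.08,"dy":0.06,"dz":0,"wx":0,"wy":0,"wz":-0.04,"grip":40},
    {"dx":0.22,"dy":0.16,"dz":0,"wx":0,"wy":0,"wz":-0.11,"grip":40},
    {"dx":0.38,"dy":0.27,"dz":0,"wx":0,"wy":0,"wz":-0.19,"grip":40},
    {"dx":0.54,"dy":0.39,"dz":0,"wx":0,"wy":0,"wz":-0.27,"grip":40},
    {"dx":0.7,"dy":0.51,"dz":0,"wx":0,"wy":0,"wz":-0.35,"grip":40},
    {"dx":0.86,"dy":0.62,"dz":0,"wx":0,"wy":0,"wz":-0.43,"grip":40},
    {"dx":0.98,"dy":0.71,"dz":0,"wx":0,"wy":0,"wz":-0.51,"grip":40}
  ]
}}

```text
time: 11.9
position: [0.4786, 0.0461, 0.2162]
ee_rot: [0.128, 0.992, 0.0, -0.001]
wrist_force: [0.6, -0.4, 0.6]
opening: 0.459
```

```bash
python3 go.py .496,.1695,.2,90 .496,.1695,.136,90
```

```text
t 11.9 pos [0.4786 0.0461 0.2162] yaw 75.31 F [ 0.5769 -0.3812  0.5578] open 0.459
.496,.1695,.2,90 d [0.0579 0.4952 0.0647] w [ 0.     -0.0012 -0.1632] [0. 1. 0.]
.496,.1695,.136,90 d [0.0575 0.4953 0.3207] w [ 0.     -0.0012 -0.1632] [0. 1. 0.]
```

Request:
{"op": "step_arm", "data": {
  "plan": [
    {"dx":0.02,"dy":0.15,"dz":0,"wx":0,"wy":0,"wz":-0.06,"grip":40},
    {"dx":0.04,"dy":0.3,"dz":0,"wx":0,"wy":0,"wz":-0.12,"grip":40},
    {"dx":0.058,"dy":0.42,"dz":0,"wx":0,"wy":0,"wz":-0.16,"grip":40},
    {"dx":0.058,"dy":0.48,"dz":0.03,"wx":0,"wy":0,"wz":-0.163,"grip":40},
    {"dx":0.058,"dy":0.495,"dz":0.06,"wx":0,"wy":0,"wz":-0.163,"grip":40},
    {"dx":0.058,"dy":0.495,"dz":0.06,"wx":0,"wy":0,"wz":-0.163,"grip":40},
    {"dx":0.058,"dy":0.495,"dz":0.06,"wx":0,"wy":0,"wz":-0.163,"grip":40}
  ]
}}

```text
time: 12.78
position: [0.4974, 0.1665, 0.2026]
ee_rot: [0.003, 1.0, -0.0, -0.0]
wrist_force: [-0.1, 0.0, -0.7]
opening: 0.458
```

```bash
python3 go.py .496,.169,.136,90
```

```text
t 12.78 pos [0.4974 0.1665 0.2026] yaw 89.6 F [-0.1072  0.0244 -0.7387] open 0.458
.496,.169,.136,90 d [0.0058 0.0102 0.2663] w [-0.0002 -0.0002 -0.0044] [0. 1. 0.]
```

Request:
{"op": "step_arm", "data": {
  "plan": [
    {"dx":0.005,"dy":0.01,"dz":0.08,"wx":0,"wy":0,"wz":-0.004,"grip":40},
    {"dx":0.005,"dy":0.01,"dz":0.16,"wx":0,"wy":0,"wz":-0.004,"grip":40},
    {"dx":0.005,"dy":0.01,"dz":0.23,"wx":0,"wy":0,"wz":-0.004,"grip":40},
    {"dx":0.005,"dy":0.01,"dz":0.266,"wx":0,"wy":0,"wz":-0.004,"grip":40},
    {"dx":0.005,"dy":0.01,"dz":0.266,"wx":0,"wy":0,"wz":-0.004,"grip":40},
    {"dx":0.005,"dy":0.01,"dz":0.266,"wx":0,"wy":0,"wz":-0.004,"grip":5},
    {"dx":0.005,"dy":0.01,"dz":0.266,"wx":0,"wy":0,"wz":-0.004,"grip":5},
    {"dx":0.005,"dy":0.01,"dz":0.266,"wx":0,"wy":0,"wz":-0.004,"grip":5},
    {"dx":0.005,"dy":0.01,"dz":0.266,"wx":0,"wy":0,"wz":-0.004,"grip":5},
    {"dx":0.005,"dy":0.01,"dz":0.266,"wx":0,"wy":0,"wz":-0.004,"grip":5},
    {"dx":0.005,"dy":0.01,"dz":0.266,"wx":0,"wy":0,"wz":-0.004,"grip":5}
  ]
}}

```text
time: 14.15
position: [0.4965, 0.17, 0.1366]
ee_rot: [-0.0, 1.0, 0.0, 0.0]
wrist_force: [-0.2, 0.3, 3.3]
opening: 0.135
```

Gripped at 12 mm; lifting module b.

Request:
{"op": "step_arm", "data": {
  "plan": [
    {"dx":0,"dy":0,"dz":-0.04,"wx":0,"wy":0,"wz":0,"grip":5},
    {"dx":0,"dy":0,"dz":-0.08,"wx":0,"wy":0,"wz":0,"grip":5},
    {"dx":0,"dy":0,"dz":-0.16,"wx":0,"wy":0,"wz":0,"grip":5},
    {"dx":0,"dy":0,"dz":-0.24,"wx":0,"wy":0,"wz":0,"grip":5},
    {"dx":0,"dy":0,"dz":-0.32,"wx":0,"wy":0,"wz":0,"grip":5},
    {"dx":0,"dy":0,"dz":-0.4,"wx":0,"wy":0,"wz":0,"grip":5},
    {"dx":0,"dy":0,"dz":-0.48,"wx":0,"wy":0,"wz":0,"grip":5},
    {"dx":0,"dy":0,"dz":-0.54,"wx":0,"wy":0,"wz":0,"grip":5},
    {"dx":0,"dy":0,"dz":-0.54,"wx":0,"wy":0,"wz":0,"grip":5},
    {"dx":0,"dy":0,"dz":-0.54,"wx":0,"wy":0,"wz":0,"grip":5}
  ]
}}

```text
time: 15.4
position: [0.4958, 0.1698, 0.2705]
ee_rot: [-0.0, 1.0, -0.0, -0.001]
wrist_force: [-0.8, -0.5, -2.5]
opening: 0.132
```

```bash
python3 go.py .492,-.2295,.27,28.9
```

```text
t 15.4 pos [0.4958 0.1698 0.2705] yaw 90.05 F [-0.7882 -0.4983 -2.484 ] open 0.132
.492,-.2295,.27,28.9 d [ 0.0166 -1.5973  0.0023] w [-0.0005 -0.0006  0.6794] [0.88 0.48 0.  ]
```

Request:
{"op": "step_arm", "data": {
  "plan": [
    {"dx":0,"dy":-0.03,"dz":0,"wx":0,"wy":0,"wz":0.01,"grip":5},
    {"dx":0,"dy":-0.09,"dz":0,"wx":0,"wy":0,"wz":0.04,"grip":5},
    {"dx":0,"dy":-0.17,"dz":0,"wx":0,"wy":0,"wz":0.08,"grip":5},
    {"dx":0,"dy":-0.26,"dz":0,"wx":0,"wy":0,"wz":0.13,"grip":5},
    {"dx":0,"dy":-0.35,"dz":0,"wx":0,"wy":0,"wz":0.18,"grip":5},
    {"dx":0.01,"dy":-0.44,"dz":0,"wx":0,"wy":0,"wz":0.23,"grip":5},
    {"dx":0.01,"dy":-0.53,"dz":0,"wx":0,"wy":0,"wz":0.28,"grip":5},
    {"dx":0.01,"dy":-0.62,"dz":0,"wx":0,"wy":0,"wz":0.33,"grip":5},
    {"dx":0.01,"dy":-0.71,"dz":0,"wx":0,"wy":0,"wz":0.37,"grip":5},
    {"dx":0.01,"dy":-0.8,"dz":0,"wx":0,"wy":0,"wz":0.41,"grip":5},
    {"dx":0.01,"dy":-0.89,"dz":0,"wx":0,"wy":0,"wz":0.45,"grip":5},
    {"dx":0.01,"dy":-0.96,"dz":0,"wx":0,"wy":0,"wz":0.48,"grip":5}
  ]
}}

```text
time: 16.9
position: [0.4935, -0.0718, 0.271]
ee_rot: [0.37, 0.929, -0.0, -0.0]
wrist_force: [0.2, -0.2, -2.6]
opening: 0.131
```

```bash
python3 go.py .492,-.2295,.27,28.9
```

```text
t 16.9 pos [ 0.4935 -0.0718  0.271 ] yaw 46.6 F [ 0.2401 -0.1804 -2.5649] open 0.131
.492,-.2295,.27,28.9 d [-0.4292 -0.4624  0.0043] w [-0.0003 -0.0001  0.1967] [0.88 0.48 0.  ]
```

Request:
{"op": "step_arm", "data": {
  "plan": [
    {"dx":-0.06,"dy":-0.065,"dz":0,"wx":0,"wy":0,"wz":0.03,"grip":5},
    {"dx":-0.13,"dy":-0.14,"dz":0,"wx":0,"wy":0,"wz":0.06,"grip":5},
    {"dx":-0.2,"dy":-0.215,"dz":0,"wx":0,"wy":0,"wz":0.1,"grip":5},
    {"dx":-0.27,"dy":-0.29,"dz":0,"wx":0,"wy":0,"wz":0.14,"grip":5},
    {"dx":-0.34,"dy":-0.366,"dz":0,"wx":0,"wy":0,"wz":0.17,"grip":5},
    {"dx":-0.4,"dy":-0.43,"dz":0,"wx":0,"wy":0,"wz":0.19,"grip":5},
    {"dx":-0.425,"dy":-0.458,"dz":0,"wx":0,"wy":0,"wz":0.197,"grip":5},
    {"dx":-0.425,"dy":-0.458,"dz":0,"wx":0,"wy":0,"wz":0.197,"grip":5},
    {"dx":-0.425,"dy":-0.458,"dz":0,"wx":0,"wy":0,"wz":0.197,"grip":5},
    {"dx":-0.425,"dy":-0.458,"dz":0,"wx":0,"wy":0,"wz":0.197,"grip":5}
  ]
}}

```text
time: 18.15
position: [0.4933, -0.2255, 0.2714]
ee_rot: [0.506, 0.862, 0.0, 0.0]
wrist_force: [-0.0, 0.4, -2.6]
opening: 0.136
```

```bash
python3 go.py .492,-.2295,.1236,28.9; python3 - <<'E'
from h import *
s=env.camera("scene");t=env.camera("top")
a=cv2.resize(s[120:330,110:290,::-1],None,fx=2.2,fy=2.2,interpolation=2)
b=cv2.resize(t[130:300,300:460,::-1],None,fx=2.4,fy=2.4,interpolation=2)
W=np.zeros((462,790,3),np.uint8);W[:a.shape[0],:a.shape[1]]=a;W[:b.shape[0],400:400+b.shape[1]]=b
cv2.imwrite("pics/g5.png",W)
E
```

```text
t 18.15 pos [ 0.4933 -0.2255  0.2714] yaw 29.19 F [-0.0385  0.4088 -2.5591] open 0.136
.492,-.2295,.1236,28.9 d [-0.0114 -0.0123  0.591 ] w [ 0.0001 -0.0001  0.0032] [0.88 0.48 0.  ]
```

View pics/g5.png

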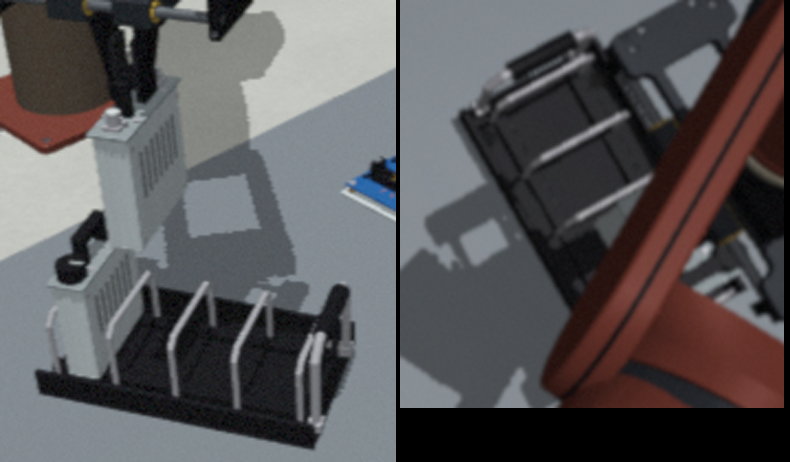

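Request:
{"op": "step_arm", "data": {
  "plan": [
    {"dx":-0.01,"dy":-0.011,"dz":0.04,"wx":0,"wy":0,"wz":0.002,"grip":5},
    {"dx":-0.01,"dy":-0.011,"dz":0.11,"wx":0,"wy":0,"wz":0.002,"grip":5},
    {"dx":-0.01,"dy":-0.011,"dz":0.18,"wx":0,"wy":0,"wz":0.002,"grip":5},
    {"dx":-0.01,"dy":-0.011,"dz":0.26,"wx":0,"wy":0,"wz":0.002,"grip":5},
    {"dx":-0.01,"dy":-0.011,"dz":0.34,"wx":0,"wy":0,"wz":0.002,"grip":5},
    {"dx":-0.01,"dy":-0.011,"dz":0.42,"wx":0,"wy":0,"wz":0.002,"grip":5},
    {"dx":-0.01,"dy":-0.011,"dz":0.48,"wx":0,"wy":0,"wz":0.002,"grip":5},
    {"dx":-0.01,"dy":-0.011,"dz":0.53,"wx":0,"wy":0,"wz":0.002,"grip":5},
    {"dx":-0.01,"dy":-0.011,"dz":0.555,"wx":0,"wy":0,"wz":0.002,"grip":5},
    {"dx":-0.01,"dy":-0.011,"dz":0.555,"wx":0,"wy":0,"wz":0.002,"grip":5},
    {"dx":-0.01,"dy":-0.011,"dz":0.555,"wx":0,"wy":0,"wz":0.002,"grip":5}
  ]
}}

```text
time: 19.62
position: [0.4925, -0.2301, 0.1333]
ee_rot: [0.508, 0.861, -0.0, 0.001]
wrist_force: [0.5, -0.8, -2.7]
opening: 0.131
```

```bash
python3 go.py .492,-.2295,.1236,28.9
```

```text
t 19.62 pos [ 0.4925 -0.2301  0.1333] yaw 28.94 F [ 0.5461 -0.8044 -2.6722] open 0.131
.492,-.2295,.1236,28.9 d [ 0.0031 -0.0004  0.0388] w [0.0004 0.0008 0.0005] [0.88 0.48 0.  ]
```

Request:
{"op": "step_arm", "data": {
  "plan": [
    {"dx":0,"dy":0,"dz":0.015,"wx":0,"wy":0,"wz":0,"grip":5},
    {"dx":0,"dy":0,"dz":0.028,"wx":0,"wy":0,"wz":0,"grip":5},
    {"dx":0,"dy":0,"dz":0.036,"wx":0,"wy":0,"wz":0,"grip":5},
    {"dx":0,"dy":0,"dz":0.039,"wx":0,"wy":0,"wz":0,"grip":5},
    {"dx":0,"dy":0,"dz":0.039,"wx":0,"wy":0,"wz":0,"grip":5},
    {"dx":0,"dy":0,"dz":0.039,"wx":0,"wy":0,"wz":0,"grip":5}
  ]
}}

```text
time: 20.38
position: [0.4924, -0.2298, 0.1237]
ee_rot: [0.508, 0.861, 0.0, 0.0]
wrist_force: [-0.9, 2.6, 5.8]
opening: 0.135
```

Request:
{"op": "step_arm", "data": {
  "plan": [
    {"dx":0,"dy":0,"dz":0,"wx":0,"wy":0,"wz":0,"grip":20},
    {"dx":0,"dy":0,"dz":0,"wx":0,"wy":0,"wz":0,"grip":40},
    {"dx":0,"dy":0,"dz":0,"wx":0,"wy":0,"wz":0,"grip":40},
    {"dx":0,"dy":0,"dz":0,"wx":0,"wy":0,"wz":0,"grip":40},
    {"dx":0,"dy":0,"dz":-0.08,"wx":0,"wy":0,"wz":0,"grip":40},
    {"dx":0,"dy":0,"dz":-0.18,"wx":0,"wy":0,"wz":0,"grip":40},
    {"dx":0,"dy":0,"dz":-0.28,"wx":0,"wy":0,"wz":0,"grip":40},
    {"dx":0,"dy":0,"dz":-0.38,"wx":0,"wy":0,"wz":0,"grip":40},
    {"dx":0,"dy":0,"dz":-0.38,"wx":0,"wy":0,"wz":0,"grip":40},
    {"dx":0,"dy":0,"dz":-0.38,"wx":0,"wy":0,"wz":0,"grip":40}
  ]
}}

```text
time: 21.62
position: [0.4915, -0.2295, 0.2166]
ee_rot: [0.508, 0.861, 0.0, -0.001]
wrist_force: [0.3, 0.8, -0.6]
opening: 0.459
```

```bash
python3 go.py .496,.2195,.215,90
```

```text
t 21.62 pos [ 0.4915 -0.2295  0.2166] yaw 28.94 F [ 0.2823  0.7764 -0.5916] open 0.459
.496,.2195,.215,90 d [1.5632 0.8849 0.0078] w [ 0.     -0.0009 -0.6785] [0. 1. 0.]
```

Request:
{"op": "step_arm", "data": {
  "plan": [
    {"dx":0.08,"dy":0.045,"dz":0,"wx":0,"wy":0,"wz":-0.04,"grip":40},
    {"dx":0.22,"dy":0.125,"dz":0,"wx":0,"wy":0,"wz":-0.11,"grip":40},
    {"dx":0.38,"dy":0.215,"dz":0,"wx":0,"wy":0,"wz":-0.19,"grip":40},
    {"dx":0.54,"dy":0.306,"dz":0,"wx":0,"wy":0,"wz":-0.27,"grip":40},
    {"dx":0.7,"dy":0.396,"dz":0,"wx":0,"wy":0,"wz":-0.35,"grip":40},
    {"dx":0.86,"dy":0.487,"dz":0,"wx":0,"wy":0,"wz":-0.43,"grip":40},
    {"dx":0.98,"dy":0.555,"dz":0,"wx":0,"wy":0,"wz":-0.51,"grip":40},
    {"dx":0.98,"dy":0.555,"dz":0,"wx":0,"wy":0,"wz":-0.51,"grip":40}
  ]
}}

```text
time: 22.62
position: [0.4934, 0.0547, 0.2166]
ee_rot: [0.129, 0.992, 0.0, -0.001]
wrist_force: [0.2, -0.4, 0.8]
opening: 0.46
```

```bash
python3 go.py .496,.2195,.2,90
```

```text
t 22.62 pos [0.4934 0.0547 0.2166] yaw 75.19 F [ 0.2367 -0.4184  0.7871] open 0.46
.496,.2195,.2,90 d [0.1585 0.6398 0.0669] w [ 0.0003 -0.0014 -0.1646] [0. 1. 0.]
```

Request:
{"op": "step_arm", "data": {
  "plan": [
    {"dx":0.03,"dy":0.12,"dz":0,"wx":0,"wy":0,"wz":-0.04,"grip":40},
    {"dx":0.07,"dy":0.28,"dz":0,"wx":0,"wy":0,"wz":-0.09,"grip":40},
    {"dx":0.11,"dy":0.44,"dz":0,"wx":0,"wy":0,"wz":-0.14,"grip":40},
    {"dx":0.145,"dy":0.58,"dz":0,"wx":0,"wy":0,"wz":-0.165,"grip":40},
    {"dx":0.158,"dy":0.64,"dz":0.03,"wx":0,"wy":0,"wz":-0.165,"grip":40},
    {"dx":0.158,"dy":0.64,"dz":0.06,"wx":0,"wy":0,"wz":-0.165,"grip":40},
    {"dx":0.158,"dy":0.64,"dz":0.06,"wx":0,"wy":0,"wz":-0.165,"grip":40},
    {"dx":0.158,"dy":0.64,"dz":0.06,"wx":0,"wy":0,"wz":-0.165,"grip":40}
  ]
}}

```text
time: 23.62
position: [0.4986, 0.2153, 0.2027]
ee_rot: [0.004, 1.0, -0.0, -0.0]
wrist_force: [0.2, -0.9, -0.2]
opening: 0.46
```

```bash
python3 go.py .496,.2195,.136,90
```

```text
t 23.62 pos [0.4986 0.2153 0.2027] yaw 89.59 F [ 0.2369 -0.9248 -0.2329] open 0.46
.496,.2195,.136,90 d [0.0106 0.0166 0.2666] w [-0.0002 -0.0002 -0.0045] [0. 1. 0.]
```

Request:
{"op": "step_arm", "data": {
  "plan": [
    {"dx":0.01,"dy":0.016,"dz":0.08,"wx":0,"wy":0,"wz":-0.004,"grip":40},
    {"dx":0.01,"dy":0.016,"dz":0.16,"wx":0,"wy":0,"wz":-0.004,"grip":40},
    {"dx":0.01,"dy":0.016,"dz":0.23,"wx":0,"wy":0,"wz":-0.004,"grip":40},
    {"dx":0.01,"dy":0.016,"dz":0.266,"wx":0,"wy":0,"wz":-0.004,"grip":40},
    {"dx":0.01,"dy":0.016,"dz":0.266,"wx":0,"wy":0,"wz":-0.004,"grip":40},
    {"dx":0.01,"dy":0.016,"dz":0.266,"wx":0,"wy":0,"wz":-0.004,"grip":5},
    {"dx":0.01,"dy":0.016,"dz":0.266,"wx":0,"wy":0,"wz":-0.004,"grip":5},
    {"dx":0.01,"dy":0.016,"dz":0.266,"wx":0,"wy":0,"wz":-0.004,"grip":5},
    {"dx":0.01,"dy":0.016,"dz":0.266,"wx":0,"wy":0,"wz":-0.004,"grip":5},
    {"dx":0.01,"dy":0.016,"dz":0.266,"wx":0,"wy":0,"wz":-0.004,"grip":5},
    {"dx":0.01,"dy":0.016,"dz":0.266,"wx":0,"wy":0,"wz":-0.004,"grip":5}
  ]
}}

```text
time: 25.0
position: [0.4963, 0.2206, 0.1366]
ee_rot: [-0.0, 1.0, 0.0, 0.0]
wrist_force: [-0.5, 0.7, 2.4]
opening: 0.133
```

Request:
{"op": "step_arm", "data": {
  "plan": [
    {"dx":0,"dy":0,"dz":-0.04,"wx":0,"wy":0,"wz":0,"grip":5},
    {"dx":0,"dy":0,"dz":-0.08,"wx":0,"wy":0,"wz":0,"grip":5},
    {"dx":0,"dy":0,"dz":-0.16,"wx":0,"wy":0,"wz":0,"grip":5},
    {"dx":0,"dy":0,"dz":-0.24,"wx":0,"wy":0,"wz":0,"grip":5},
    {"dx":0,"dy":0,"dz":-0.32,"wx":0,"wy":0,"wz":0,"grip":5},
    {"dx":0,"dy":0,"dz":-0.4,"wx":0,"wy":0,"wz":0,"grip":5},
    {"dx":0,"dy":0,"dz":-0.48,"wx":0,"wy":0,"wz":0,"grip":5},
    {"dx":0,"dy":0,"dz":-0.54,"wx":0,"wy":0,"wz":0,"grip":5},
    {"dx":0,"dy":0,"dz":-0.54,"wx":0,"wy":0,"wz":0,"grip":5},
    {"dx":0,"dy":0,"dz":-0.54,"wx":0,"wy":0,"wz":0,"grip":5}
  ]
}}

```text
time: 26.25
position: [0.4957, 0.2204, 0.2705]
ee_rot: [-0.0, 1.0, -0.0, -0.001]
wrist_force: [-0.3, 0.2, -1.3]
opening: 0.134
```

```bash
python3 go.py .541,-.2025,.27,28.9
```

```text
t 26.25 pos [0.4957 0.2204 0.2705] yaw 90.05 F [-0.3282  0.1802 -1.3109] open 0.134
.541,-.2025,.27,28.9 d [-0.1799 -1.6917  0.0024] w [-0.0006 -0.0006  0.6794] [0.88 0.48 0.  ]
```

Request:
{"op": "step_arm", "data": {
  "plan": [
    {"dx":0,"dy":-0.03,"dz":0,"wx":0,"wy":0,"wz":0.01,"grip":5},
    {"dx":-0.01,"dy":-0.09,"dz":0,"wx":0,"wy":0,"wz":0.04,"grip":5},
    {"dx":-0.02,"dy":-0.17,"dz":0,"wx":0,"wy":0,"wz":0.08,"grip":5},
    {"dx":-0.03,"dy":-0.26,"dz":0,"wx":0,"wy":0,"wz":0.13,"grip":5},
    {"dx":-0.04,"dy":-0.35,"dz":0,"wx":0,"wy":0,"wz":0.18,"grip":5},
    {"dx":-0.05,"dy":-0.44,"dz":0,"wx":0,"wy":0,"wz":0.23,"grip":5},
    {"dx":-0.06,"dy":-0.53,"dz":0,"wx":0,"wy":0,"wz":0.28,"grip":5},
    {"dx":-0.07,"dy":-0.62,"dz":0,"wx":0,"wy":0,"wz":0.33,"grip":5},
    {"dx":-0.08,"dy":-0.71,"dz":0,"wx":0,"wy":0,"wz":0.37,"grip":5},
    {"dx":-0.09,"dy":-0.8,"dz":0,"wx":0,"wy":0,"wz":0.41,"grip":5},
    {"dx":-0.1,"dy":-0.89,"dz":0,"wx":0,"wy":0,"wz":0.45,"grip":5},
    {"dx":-0.11,"dy":-0.96,"dz":0,"wx":0,"wy":0,"wz":0.48,"grip":5}
  ]
}}

```text
time: 27.75
position: [0.5235, -0.0213, 0.271]
ee_rot: [0.37, 0.929, -0.0, -0.0]
wrist_force: [0.7, 0.2, -2.2]
opening: 0.132
```

```bash
python3 go.py .541,-.2025,.27,28.9
```

```text
t 27.75 pos [ 0.5235 -0.0213  0.271 ] yaw 46.6 F [ 0.7135  0.2288 -2.2209] open 0.132
.541,-.2025,.27,28.9 d [-0.5489 -0.4787  0.0043] w [-0.0003 -0.0001  0.1967] [0.88 0.48 0.  ]
```

Request:
{"op": "step_arm", "data": {
  "plan": [
    {"dx":-0.07,"dy":-0.06,"dz":0,"wx":0,"wy":0,"wz":0.025,"grip":5},
    {"dx":-0.15,"dy":-0.13,"dz":0,"wx":0,"wy":0,"wz":0.05,"grip":5},
    {"dx":-0.23,"dy":-0.2,"dz":0,"wx":0,"wy":0,"wz":0.08,"grip":5},
    {"dx":-0.31,"dy":-0.27,"dz":0,"wx":0,"wy":0,"wz":0.11,"grip":5},
    {"dx":-0.39,"dy":-0.34,"dz":0,"wx":0,"wy":0,"wz":0.14,"grip":5},
    {"dx":-0.47,"dy":-0.41,"dz":0,"wx":0,"wy":0,"wz":0.17,"grip":5},
    {"dx":-0.53,"dy":-0.46,"dz":0,"wx":0,"wy":0,"wz":0.19,"grip":5},
    {"dx":-0.553,"dy":-0.483,"dz":0,"wx":0,"wy":0,"wz":0.198,"grip":5},
    {"dx":-0.553,"dy":-0.483,"dz":0,"wx":0,"wy":0,"wz":0.198,"grip":5},
    {"dx":-0.553,"dy":-0.483,"dz":0,"wx":0,"wy":0,"wz":0.198,"grip":5},
    {"dx":-0.553,"dy":-0.483,"dz":0,"wx":0,"wy":0,"wz":0.198,"grip":5}
  ]
}}

```text
time: 29.12
position: [0.5421, -0.2013, 0.2714]
ee_rot: [0.507, 0.862, 0.0, -0.0]
wrist_force: [0.2, -0.7, -3.3]
opening: 0.134
```

```bash
python3 go.py .541,-.2025,.1236,28.9; python3 - <<'E'
from h import *
s=env.camera("scene");t=env.camera("top")
a=cv2.resize(s[120:330,110:290,::-1],None,fx=2.2,fy=2.2,interpolation=2)
b=cv2.resize(t[130:300,300:460,::-1],None,fx=2.4,fy=2.4,interpolation=2)
W=np.zeros((462,790,3),np.uint8);W[:a.shape[0],:a.shape[1]]=a;W[:b.shape[0],400:400+b.shape[1]]=b
cv2.imwrite("pics/g6.png",W)
E
```

```text
t 29.12 pos [ 0.5421 -0.2013  0.2714] yaw 29.1 F [ 0.1879 -0.7096 -3.3254] open 0.134
.541,-.2025,.1236,28.9 d [-0.0021 -0.0063  0.5911] w [ 0.0001 -0.0001  0.0022] [0.88 0.48 0.  ]
```

View pics/g6.png

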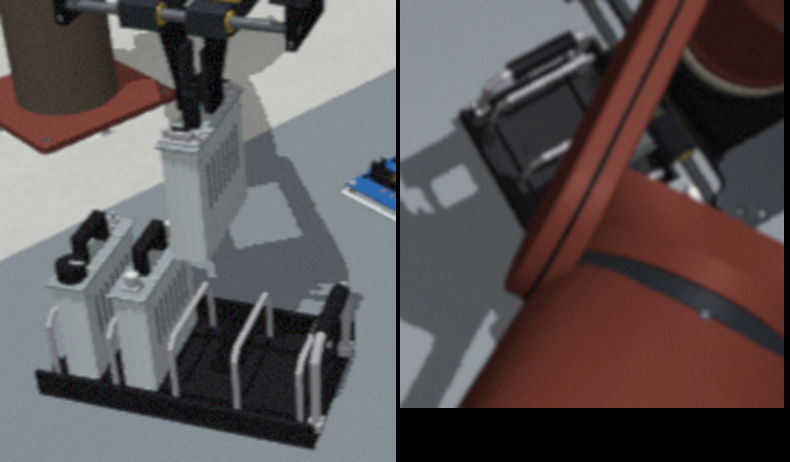

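Modules c and b stand in the two far bays; d is over bay 2. Lowering.

Request:
{"op": "step_arm", "data": {
  "plan": [
    {"dx":-0.002,"dy":-0.005,"dz":0.04,"wx":0,"wy":0,"wz":0.002,"grip":5},
    {"dx":-0.002,"dy":-0.005,"dz":0.11,"wx":0,"wy":0,"wz":0.002,"grip":5},
    {"dx":-0.002,"dy":-0.005,"dz":0.18,"wx":0,"wy":0,"wz":0.002,"grip":5},
    {"dx":-0.002,"dy":-0.005,"dz":0.26,"wx":0,"wy":0,"wz":0.002,"grip":5},
    {"dx":-0.002,"dy":-0.005,"dz":0.34,"wx":0,"wy":0,"wz":0.002,"grip":5},
    {"dx":-0.002,"dy":-0.005,"dz":0.42,"wx":0,"wy":0,"wz":0.002,"grip":5},
    {"dx":-0.002,"dy":-0.005,"dz":0.48,"wx":0,"wy":0,"wz":0.002,"grip":5},
    {"dx":-0.002,"dy":-0.005,"dz":0.53,"wx":0,"wy":0,"wz":0.002,"grip":5},
    {"dx":-0.002,"dy":-0.005,"dz":0.555,"wx":0,"wy":0,"wz":0.002,"grip":5},
    {"dx":-0.002,"dy":-0.005,"dz":0.555,"wx":0,"wy":0,"wz":0.002,"grip":5},
    {"dx":-0.002,"dy":-0.005,"dz":0.555,"wx":0,"wy":0,"wz":0.002,"grip":5}
  ]
}}

```text
time: 30.6
position: [0.5417, -0.2034, 0.1333]
ee_rot: [0.509, 0.861, 0.0, 0.001]
wrist_force: [-0.4, -0.4, -2.0]
opening: 0.133
```

```bash
python3 go.py .541,-.2025,.1236,28.9
```

```text
t 30.6 pos [ 0.5417 -0.2034  0.1333] yaw 28.85 F [-0.3629 -0.4448 -2.0401] open 0.133
.541,-.2025,.1236,28.9 d [ 0.0047 -0.0007  0.0388] w [ 0.0005  0.0007 -0.0006] [0.88 0.48 0.  ]
```

Request:
{"op": "step_arm", "data": {
  "plan": [
    {"dx":0,"dy":0,"dz":0.015,"wx":0,"wy":0,"wz":0,"grip":5},
    {"dx":0,"dy":0,"dz":0.028,"wx":0,"wy":0,"wz":0,"grip":5},
    {"dx":0,"dy":0,"dz":0.036,"wx":0,"wy":0,"wz":0,"grip":5},
    {"dx":0,"dy":0,"dz":0.039,"wx":0,"wy":0,"wz":0,"grip":5},
    {"dx":0,"dy":0,"dz":0.039,"wx":0,"wy":0,"wz":0,"grip":5},
    {"dx":0,"dy":0,"dz":0.039,"wx":0,"wy":0,"wz":0,"grip":5}
  ]
}}

```text
time: 31.35
position: [0.5416, -0.2031, 0.1237]
ee_rot: [0.509, 0.861, 0.0, 0.0]
wrist_force: [-2.2, 2.5, 5.7]
opening: 0.132
```

Request:
{"op": "step_arm", "data": {
  "plan": [
    {"dx":0,"dy":0,"dz":0,"wx":0,"wy":0,"wz":0,"grip":20},
    {"dx":0,"dy":0,"dz":0,"wx":0,"wy":0,"wz":0,"grip":40},
    {"dx":0,"dy":0,"dz":0,"wx":0,"wy":0,"wz":0,"grip":40},
    {"dx":0,"dy":0,"dz":0,"wx":0,"wy":0,"wz":0,"grip":40},
    {"dx":0,"dy":0,"dz":-0.08,"wx":0,"wy":0,"wz":0,"grip":40},
    {"dx":0,"dy":0,"dz":-0.18,"wx":0,"wy":0,"wz":0,"grip":40},
    {"dx":0,"dy":0,"dz":-0.28,"wx":0,"wy":0,"wz":0,"grip":40},
    {"dx":0,"dy":0,"dz":-0.38,"wx":0,"wy":0,"wz":0,"grip":40},
    {"dx":0,"dy":0,"dz":-0.38,"wx":0,"wy":0,"wz":0,"grip":40},
    {"dx":0,"dy":0,"dz":-0.38,"wx":0,"wy":0,"wz":0,"grip":40}
  ]
}}

```text
time: 32.6
position: [0.541, -0.203, 0.2175]
ee_rot: [0.509, 0.861, -0.0, -0.0]
wrist_force: [-0.7, 0.2, 0.4]
opening: 0.458
```

```bash
python3 go.py .496,.270,.215,90
```

```text
t 32.6 pos [ 0.541  -0.203   0.2175] yaw 28.85 F [-0.7201  0.1951  0.4111] open 0.458
.496,.270,.215,90 d [1.7441 0.7554 0.0104] w [-0.     -0.0001 -0.6795] [0. 1. 0.]
```

Request:
{"op": "step_arm", "data": {
  "plan": [
    {"dx":0.08,"dy":0.035,"dz":0,"wx":0,"wy":0,"wz":-0.04,"grip":40},
    {"dx":0.22,"dy":0.095,"dz":0,"wx":0,"wy":0,"wz":-0.11,"grip":40},
    {"dx":0.38,"dy":0.165,"dz":0,"wx":0,"wy":0,"wz":-0.19,"grip":40},
    {"dx":0.54,"dy":0.234,"dz":0,"wx":0,"wy":0,"wz":-0.27,"grip":40},
    {"dx":0.7,"dy":0.303,"dz":0,"wx":0,"wy":0,"wz":-0.35,"grip":40},
    {"dx":0.86,"dy":0.372,"dz":0,"wx":0,"wy":0,"wz":-0.43,"grip":40},
    {"dx":0.98,"dy":0.425,"dz":0,"wx":0,"wy":0,"wz":-0.51,"grip":40},
    {"dx":0.98,"dy":0.425,"dz":0,"wx":0,"wy":0,"wz":-0.51,"grip":40}
  ]
}}

```text
time: 33.6
position: [0.5145, 0.0656, 0.2167]
ee_rot: [0.13, 0.992, 0.0, -0.001]
wrist_force: [-0.7, 0.0, -0.4]
opening: 0.454
```

```bash
python3 go.py .496,.270,.2,90
```

```text
t 33.6 pos [0.5145 0.0656 0.2167] yaw 75.09 F [-0.7246  0.04   -0.4212] open 0.454
.496,.270,.2,90 d [0.2819 0.771  0.0675] w [ 0.0003 -0.0014 -0.1657] [0. 1. 0.]
```

Request:
{"op": "step_arm", "data": {
  "plan": [
    {"dx":0.04,"dy":0.11,"dz":0,"wx":0,"wy":0,"wz":-0.03,"grip":40},
    {"dx":0.1,"dy":0.27,"dz":0,"wx":0,"wy":0,"wz":-0.08,"grip":40},
    {"dx":0.16,"dy":0.43,"dz":0,"wx":0,"wy":0,"wz":-0.13,"grip":40},
    {"dx":0.22,"dy":0.6,"dz":0,"wx":0,"wy":0,"wz":-0.16,"grip":40},
    {"dx":0.27,"dy":0.73,"dz":0,"wx":0,"wy":0,"wz":-0.168,"grip":40},
    {"dx":0.286,"dy":0.776,"dz":0.03,"wx":0,"wy":0,"wz":-0.168,"grip":40},
    {"dx":0.286,"dy":0.776,"dz":0.06,"wx":0,"wy":0,"wz":-0.168,"grip":40},
    {"dx":0.286,"dy":0.776,"dz":0.06,"wx":0,"wy":0,"wz":-0.168,"grip":40},
    {"dx":0.286,"dy":0.776,"dz":0.06,"wx":0,"wy":0,"wz":-0.168,"grip":40}
  ]
}}

```text
time: 34.72
position: [0.4984, 0.2675, 0.2027]
ee_rot: [0.002, 1.0, -0.0, -0.0]
wrist_force: [-0.3, -0.7, 0.5]
opening: 0.458
```

```bash
python3 go.py .496,.2705,.136,90
```

```text
t 34.73 pos [0.4984 0.2675 0.2027] yaw 89.78 F [-0.2541 -0.7445  0.5367] open 0.458
.496,.2705,.136,90 d [0.0094 0.0119 0.2668] w [-0.0002 -0.0001 -0.0025] [0. 1. 0.]
```

Request:
{"op": "step_arm", "data": {
  "plan": [
    {"dx":0.009,"dy":0.012,"dz":0.08,"wx":0,"wy":0,"wz":-0.002,"grip":40},
    {"dx":0.009,"dy":0.012,"dz":0.16,"wx":0,"wy":0,"wz":-0.002,"grip":40},
    {"dx":0.009,"dy":0.012,"dz":0.23,"wx":0,"wy":0,"wz":-0.002,"grip":40},
    {"dx":0.009,"dy":0.012,"dz":0.266,"wx":0,"wy":0,"wz":-0.002,"grip":40},
    {"dx":0.009,"dy":0.012,"dz":0.266,"wx":0,"wy":0,"wz":-0.002,"grip":40},
    {"dx":0.009,"dy":0.012,"dz":0.266,"wx":0,"wy":0,"wz":-0.002,"grip":5},
    {"dx":0.009,"dy":0.012,"dz":0.266,"wx":0,"wy":0,"wz":-0.002,"grip":5},
    {"dx":0.009,"dy":0.012,"dz":0.266,"wx":0,"wy":0,"wz":-0.002,"grip":5},
    {"dx":0.009,"dy":0.012,"dz":0.266,"wx":0,"wy":0,"wz":-0.002,"grip":5},
    {"dx":0.009,"dy":0.012,"dz":0.266,"wx":0,"wy":0,"wz":-0.002,"grip":5},
    {"dx":0.009,"dy":0.012,"dz":0.266,"wx":0,"wy":0,"wz":-0.002,"grip":5}
  ]
}}

```text
time: 36.1
position: [0.4961, 0.2717, 0.1367]
ee_rot: [-0.0, 1.0, 0.0, 0.0]
wrist_force: [0.3, -0.5, 2.9]
opening: 0.136
```

Request:
{"op": "step_arm", "data": {
  "plan": [
    {"dx":0,"dy":0,"dz":-0.04,"wx":0,"wy":0,"wz":0,"grip":5},
    {"dx":0,"dy":0,"dz":-0.08,"wx":0,"wy":0,"wz":0,"grip":5},
    {"dx":0,"dy":0,"dz":-0.16,"wx":0,"wy":0,"wz":0,"grip":5},
    {"dx":0,"dy":0,"dz":-0.24,"wx":0,"wy":0,"wz":0,"grip":5},
    {"dx":0,"dy":0,"dz":-0.32,"wx":0,"wy":0,"wz":0,"grip":5},
    {"dx":0,"dy":0,"dz":-0.4,"wx":0,"wy":0,"wz":0,"grip":5},
    {"dx":0,"dy":0,"dz":-0.48,"wx":0,"wy":0,"wz":0,"grip":5},
    {"dx":0,"dy":0,"dz":-0.54,"wx":0,"wy":0,"wz":0,"grip":5},
    {"dx":0,"dy":0,"dz":-0.54,"wx":0,"wy":0,"wz":0,"grip":5},
    {"dx":0,"dy":0,"dz":-0.54,"wx":0,"wy":0,"wz":0,"grip":5}
  ]
}}

```text
time: 37.35
position: [0.4955, 0.2715, 0.2704]
ee_rot: [-0.0, 1.0, -0.0, -0.001]
wrist_force: [0.4, 1.2, -2.6]
opening: 0.132
```

```bash
python3 go.py .590,-.1752,.27,28.9
```

```text
t 37.35 pos [0.4955 0.2715 0.2704] yaw 90.05 F [ 0.4207  1.1514 -2.6388] open 0.132
.590,-.1752,.27,28.9 d [-0.3768 -1.7871  0.0021] w [-0.0007 -0.0006  0.6794] [0.88 0.48 0.  ]
```

Request:
{"op": "step_arm", "data": {
  "plan": [
    {"dx":-0.01,"dy":-0.03,"dz":0,"wx":0,"wy":0,"wz":0.01,"grip":5},
    {"dx":-0.02,"dy":-0.09,"dz":0,"wx":0,"wy":0,"wz":0.04,"grip":5},
    {"dx":-0.04,"dy":-0.17,"dz":0,"wx":0,"wy":0,"wz":0.08,"grip":5},
    {"dx":-0.06,"dy":-0.26,"dz":0,"wx":0,"wy":0,"wz":0.13,"grip":5},
    {"dx":-0.08,"dy":-0.35,"dz":0,"wx":0,"wy":0,"wz":0.18,"grip":5},
    {"dx":-0.1,"dy":-0.44,"dz":0,"wx":0,"wy":0,"wz":0.23,"grip":5},
    {"dx":-0.12,"dy":-0.53,"dz":0,"wx":0,"wy":0,"wz":0.28,"grip":5},
    {"dx":-0.14,"dy":-0.62,"dz":0,"wx":0,"wy":0,"wz":0.33,"grip":5},
    {"dx":-0.16,"dy":-0.71,"dz":0,"wx":0,"wy":0,"wz":0.37,"grip":5},
    {"dx":-0.18,"dy":-0.8,"dz":0,"wx":0,"wy":0,"wz":0.41,"grip":5},
    {"dx":-0.2,"dy":-0.89,"dz":0,"wx":0,"wy":0,"wz":0.45,"grip":5},
    {"dx":-0.21,"dy":-0.96,"dz":0,"wx":0,"wy":0,"wz":0.48,"grip":5}
  ]
}}

```text
time: 38.85
position: [0.5485, 0.0295, 0.2713]
ee_rot: [0.37, 0.929, -0.0, 0.0]
wrist_force: [-0.3, 0.2, -3.1]
opening: 0.135
```

```bash
python3 go.py .590,-.1752,.27,28.9
```

```text
t 38.85 pos [0.5485 0.0295 0.2713] yaw 46.56 F [-0.2715  0.2488 -3.0907] open 0.135
.590,-.1752,.27,28.9 d [-0.6834 -0.4805  0.0053] w [-0.0002  0.0001  0.1962] [0.88 0.48 0.  ]
```

Request:
{"op": "step_arm", "data": {
  "plan": [
    {"dx":-0.08,"dy":-0.056,"dz":0,"wx":0,"wy":0,"wz":0.02,"grip":5},
    {"dx":-0.16,"dy":-0.113,"dz":0,"wx":0,"wy":0,"wz":0.045,"grip":5},
    {"dx":-0.25,"dy":-0.176,"dz":0,"wx":0,"wy":0,"wz":0.07,"grip":5},
    {"dx":-0.34,"dy":-0.24,"dz":0,"wx":0,"wy":0,"wz":0.095,"grip":5},
    {"dx":-0.43,"dy":-0.302,"dz":0,"wx":0,"wy":0,"wz":0.12,"grip":5},
    {"dx":-0.52,"dy":-0.366,"dz":0,"wx":0,"wy":0,"wz":0.15,"grip":5},
    {"dx":-0.6,"dy":-0.422,"dz":0,"wx":0,"wy":0,"wz":0.175,"grip":5},
    {"dx":-0.66,"dy":-0.465,"dz":0,"wx":0,"wy":0,"wz":0.192,"grip":5},
    {"dx":-0.686,"dy":-0.484,"dz":0,"wx":0,"wy":0,"wz":0.198,"grip":5},
    {"dx":-0.686,"dy":-0.484,"dz":0,"wx":0,"wy":0,"wz":0.198,"grip":5},
    {"dx":-0.686,"dy":-0.484,"dz":0,"wx":0,"wy":0,"wz":0.198,"grip":5},
    {"dx":-0.686,"dy":-0.484,"dz":0,"wx":0,"wy":0,"wz":0.198,"grip":5}
  ]
}}

```text
time: 40.35
position: [0.5909, -0.173, 0.2714]
ee_rot: [0.507, 0.862, 0.0, -0.0]
wrist_force: [-0.7, 0.5, -3.5]
opening: 0.133
```

```bash
python3 go.py .590,-.1752,.1236,28.9; python3 - <<'E'
from h import *
s=env.camera("scene");t=env.camera("top")
a=cv2.resize(s[120:330,110:290,::-1],None,fx=2.2,fy=2.2,interpolation=2)
b=cv2.resize(t[130:300,300:460,::-1],None,fx=2.4,fy=2.4,interpolation=2)
W=np.zeros((462,790,3),np.uint8);W[:a.shape[0],:a.shape[1]]=a;W[:b.shape[0],400:400+b.shape[1]]=b
cv2.imwrite("pics/g7.png",W)
E
```

```text
t 40.35 pos [ 0.5909 -0.173   0.2714] yaw 29.1 F [-0.6694  0.5185 -3.548 ] open 0.133
.590,-.1752,.1236,28.9 d [-0.006  -0.0076  0.5911] w [ 0.0001 -0.0001  0.0022] [0.88 0.48 0.  ]
```

View pics/g7.png

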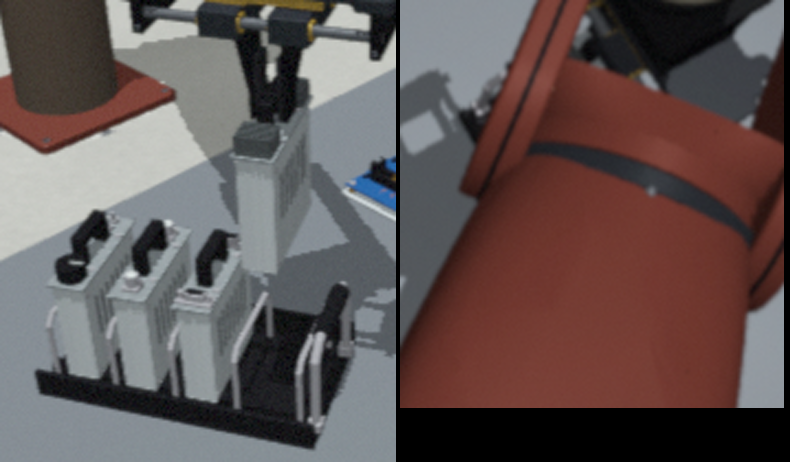

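Request:
{"op": "step_arm", "data": {
  "plan": [
    {"dx":-0.005,"dy":-0.006,"dz":0.04,"wx":0,"wy":0,"wz":0.002,"grip":5},
    {"dx":-0.005,"dy":-0.006,"dz":0.11,"wx":0,"wy":0,"wz":0.002,"grip":5},
    {"dx":-0.005,"dy":-0.006,"dz":0.18,"wx":0,"wy":0,"wz":0.002,"grip":5},
    {"dx":-0.005,"dy":-0.006,"dz":0.26,"wx":0,"wy":0,"wz":0.002,"grip":5},
    {"dx":-0.005,"dy":-0.006,"dz":0.34,"wx":0,"wy":0,"wz":0.002,"grip":5},
    {"dx":-0.005,"dy":-0.006,"dz":0.42,"wx":0,"wy":0,"wz":0.002,"grip":5},
    {"dx":-0.005,"dy":-0.006,"dz":0.48,"wx":0,"wy":0,"wz":0.002,"grip":5},
    {"dx":-0.005,"dy":-0.006,"dz":0.53,"wx":0,"wy":0,"wz":0.002,"grip":5},
    {"dx":-0.005,"dy":-0.006,"dz":0.555,"wx":0,"wy":0,"wz":0.002,"grip":5},
    {"dx":-0.005,"dy":-0.006,"dz":0.555,"wx":0,"wy":0,"wz":0.002,"grip":5},
    {"dx":-0.005,"dy":-0.006,"dz":0.555,"wx":0,"wy":0,"wz":0.002,"grip":5}
  ]
}}

```text
time: 41.82
position: [0.5908, -0.1759, 0.1334]
ee_rot: [0.509, 0.861, 0.0, 0.001]
wrist_force: [-0.4, -0.1, -3.7]
opening: 0.137
```

```bash
python3 go.py .590,-.1752,.1236,28.9
```

```text
t 41.83 pos [ 0.5908 -0.1759  0.1334] yaw 28.85 F [-0.3826 -0.1121 -3.7172] open 0.137
.590,-.1752,.1236,28.9 d [ 0.004  -0.0014  0.0392] w [ 0.0006  0.0007 -0.0006] [0.88 0.48 0.  ]
```

Request:
{"op": "step_arm", "data": {
  "plan": [
    {"dx":0,"dy":0,"dz":0.015,"wx":0,"wy":0,"wz":0,"grip":5},
    {"dx":0,"dy":0,"dz":0.028,"wx":0,"wy":0,"wz":0,"grip":5},
    {"dx":0,"dy":0,"dz":0.036,"wx":0,"wy":0,"wz":0,"grip":5},
    {"dx":0,"dy":0,"dz":0.039,"wx":0,"wy":0,"wz":0,"grip":5},
    {"dx":0,"dy":0,"dz":0.039,"wx":0,"wy":0,"wz":0,"grip":5},
    {"dx":0,"dy":0,"dz":0.039,"wx":0,"wy":0,"wz":0,"grip":5}
  ]
}}

```text
time: 42.58
position: [0.5906, -0.1756, 0.1238]
ee_rot: [0.509, 0.861, 0.0, 0.0]
wrist_force: [-2.4, 2.1, 5.5]
opening: 0.135
```

Release, rise, then swing away toward +y for a clear view.

Request:
{"op": "step_arm", "data": {
  "plan": [
    {"dx":0,"dy":0,"dz":0,"wx":0,"wy":0,"wz":0,"grip":20},
    {"dx":0,"dy":0,"dz":0,"wx":0,"wy":0,"wz":0,"grip":40},
    {"dx":0,"dy":0,"dz":0,"wx":0,"wy":0,"wz":0,"grip":40},
    {"dx":0,"dy":0,"dz":0,"wx":0,"wy":0,"wz":0,"grip":40},
    {"dx":0,"dy":0,"dz":-0.08,"wx":0,"wy":0,"wz":0,"grip":40},
    {"dx":0,"dy":0,"dz":-0.18,"wx":0,"wy":0,"wz":0,"grip":40},
    {"dx":0,"dy":0,"dz":-0.28,"wx":0,"wy":0,"wz":0,"grip":40},
    {"dx":0,"dy":0,"dz":-0.4,"wx":0,"wy":0,"wz":0,"grip":40},
    {"dx":0,"dy":0,"dz":-0.5,"wx":0,"wy":0,"wz":0,"grip":40},
    {"dx":0,"dy":0,"dz":-0.5,"wx":0,"wy":0,"wz":0,"grip":40}
  ]
}}

```text
time: 43.82
position: [0.5919, -0.1764, 0.252]
ee_rot: [0.509, 0.861, 0.0, 0.003]
wrist_force: [0.2, 0.2, 0.1]
opening: 0.46
```

Request:
{"op": "step_arm", "data": {
  "plan": [
    {"dx":0.15,"dy":0.03,"dz":0,"wx":0,"wy":0,"wz":-0.08,"grip":40},
    {"dx":0.35,"dy":0.07,"dz":0,"wx":0,"wy":0,"wz":-0.16,"grip":40},
    {"dx":0.55,"dy":0.11,"dz":0,"wx":0,"wy":0,"wz":-0.24,"grip":40},
    {"dx":0.75,"dy":0.15,"dz":0,"wx":0,"wy":0,"wz":-0.32,"grip":40},
    {"dx":0.95,"dy":0.19,"dz":0,"wx":0,"wy":0,"wz":-0.4,"grip":40},
    {"dx":1.0,"dy":0.2,"dz":0,"wx":0,"wy":0,"wz":-0.48,"grip":40},
    {"dx":1.0,"dy":0.2,"dz":0,"wx":0,"wy":0,"wz":-0.48,"grip":40}
  ]
}}

```text
time: 44.7
position: [0.5126, 0.0684, 0.2471]
ee_rot: [0.156, 0.988, -0.0, -0.0]
wrist_force: [-0.1, -1.1, 0.1]
opening: 0.459
```

```bash
python3 go.py .35,.4,.25,90
```

```text
t 44.7 pos [0.5126 0.0684 0.2471] yaw 72.11 F [-0.1182 -1.1058  0.1368] open 0.459
.35,.4,.25,90 d [ 1.0266  1.0624 -0.011 ] w [-0.0001 -0.0006 -0.1988] [0. 1. 0.]
```

Request:
{"op": "step_arm", "data": {
  "plan": [
    {"dx":0.2,"dy":0.2,"dz":0,"wx":0,"wy":0,"wz":0,"grip":40},
    {"dx":0.4,"dy":0.4,"dz":0,"wx":0,"wy":0,"wz":0,"grip":40},
    {"dx":0.6,"dy":0.6,"dz":0,"wx":0,"wy":0,"wz":0,"grip":40},
    {"dx":0.75,"dy":0.75,"dz":0,"wx":0,"wy":0,"wz":0,"grip":40},
    {"dx":0.9,"dy":0.9,"dz":0,"wx":0,"wy":0,"wz":0,"grip":40},
    {"dx":0.9,"dy":0.9,"dz":0,"wx":0,"wy":0,"wz":0,"grip":40},
    {"dx":0.9,"dy":0.9,"dz":0,"wx":0,"wy":0,"wz":0,"grip":40},
    {"dx":0.9,"dy":0.9,"dz":0,"wx":0,"wy":0,"wz":0,"grip":40}
  ]
}}

```text
time: 45.7
position: [0.3697, 0.3494, 0.2475]
ee_rot: [0.158, 0.988, -0.0, 0.0]
wrist_force: [0.4, 0.7, 0.4]
opening: 0.46
```

```bash
python3 - <<'E'
from h import *
s=env.camera("scene");t=env.camera("top")
K=se2(.5165,-.2155,np.radians(-61.1))
R=rack_model()
for y in(84,28,-28,-84): R+=[rect(0,y,104,32,113),rect(0,y,44,12,144)]
a=overlay(s,"scene",[],110,180,180,150,2.2,"pics/x.png")
b=overlay(t,"top",[(K,R,(0,255,0))],300,130,165,170,2.3,"pics/x.png")
W=np.zeros((400,790,3),np.uint8);W[:a.shape[0],:a.shape[1]]=a;W[:b.shape[0],400:400+b.shape[1]]=b[:,:390]
cv2.imwrite("pics/g8.png",W)
for n in "adbc":
    for q in env.masks_of("top",f"module_{n}_center")[:1]:
        w=ray("top",q["xy"],.11)[0,:2]-[.5165,-.2155]; c,sn=np.cos(np.radians(-61.1)),np.sin(np.radians(-61.1))
        print(n,round(q["p"],2),"rack x,y mm",np.round(1000*np.array([c*w[0]+sn*w[1],-sn*w[0]+c*w[1]])))
E
```

```text
a 0.74 rack x,y mm [-3. 81.]
d 0.57 rack x,y mm [-5. 23.]
b 0.96 rack x,y mm [ -4. -32.]
c 0.7 rack x,y mm [ -2. -88.]
```

View pics/g8.png

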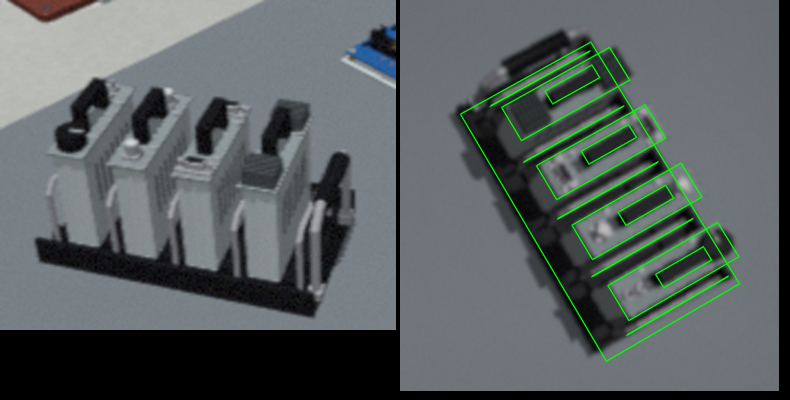

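```bash
python3 -c "
from rig import env
print(env.state()['time'],env.job_done())"
```

```text
the job is handed in; nothing more can be done
46.0 None
```

All four modules are in the rack in slot order, and the job is handed in at 46 s of the 136 s limit. From the power terminals the order was a (heat sinks), d (multi-pin sockets), b (coaxial sockets), c (knob). They stand in the same order from the carrying handle.

**Setting down:** each module was lowered onto the runners until the wrist force showed contact. That read about 5–6 N for every module, far below the 80 N limit, and the gripper was then opened.

**Last check:** with the arm clear, the overlay of the expected positions matched all four modules in the top view. In the scene view they looked upright, one to a bay. Estimates from the network masks put them within about 5 mm of the bay centres in both directions; the tolerance is 16 mm across and 18 mm along.

**What disagreed:** two early readings needed correcting.
- I first took the backplane's row centre as the middle of its plate. The module panels and connectors put it about 14 mm off that, so I used their value before gripping.
- The scene camera put the rack's wire loops about 2–3 mm from where the top camera did. I went with the top camera, as this is well inside tolerance.

No check failed.

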